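# Tighten the flask stand's hold-down nut and put the flask back

### The job

The hold-down nut of the flask stand has worked loose. Take the adjustable wrench from the enamel tray, lay it flat on the base plate with its open jaws round the nut, roll the worm until the jaws just fit the nut, and with the wrench tighten the nut clockwise (seen from above) all the way to its stop. Then stand the round-bottomed flask upright in the stand's ring and lay the wrench back flat in the tray; do not drop either of them or disturb the other things on the table.

Things in the scene. Friction and masses are not known exactly. Their poses are not given: they have to be found in the camera images.
- wrench_mouth (a point): Adjustable wrench, 0.44 kg, 240 mm long, lying flat, worm side up; head 16 mm thick. This point: where a 30 mm nut's centre belongs, half-way up, 15 mm from the fixed jaw's face, 19.5 mm before the throat's bottom. Axes of all wrench points: x out of the mouth along the jaw faces (33 mm long); y the way the sliding jaw opens (fixed jaw at -y); handle at 157.5 degrees from +x towards +y.
- wrench_grip (a point): Place to hold the wrench: middle of the handle, half-way up (8 mm above the head's underside), at x -103.5, y +36.9 mm from the mouth point. The handle is 22 mm wide here, 10 mm thick (underside 3 mm above the head's) and runs at 157.5 degrees from +x towards +y. The centre of mass is about 33 mm from here towards the head.
- wrench_end (a point): Centre of the round end of the handle (27 mm wide, 16 mm thick), 103 mm beyond the grip point, half-way up.
- worm_top (a point): Top of the worm, a knurled roller 18 mm thick, 16 mm long, axis along the wrench's y, in the head's window; 3 mm proud of the head's top, at x -41, y +1, z +11 mm from the mouth point. Press a fingertip on it (10 to 15 N) and swipe along the wrench's x: towards the mouth closes the jaws (about 1 mm per 10 mm of swipe). It holds when let go. With the jaws tight on the nut it only slips.
- jaw (a joint): Opening between the jaws, m. It starts 34.4 to 36.4 mm; the nut is 30 mm across flats. Jaws more than about 4 mm too wide slip round the nut. The worm holds the jaw against about 29 N.
- worm (a joint): Angle of the worm, rad; grows as the jaws close: 0 at an opening of 35.4 mm, and 6 mm less opening for each full turn (2 pi).
- nut_center (a point): Centre of the hexagonal steel hold-down nut, 30 mm across flats, 34.6 mm across corners, 14 mm high, on the stand's base plate: its underside is 8 mm above the table, this point 15 mm above the table. The nut turns with its axes: two opposite flats are parallel to this point's x axis (others every 60 degrees). Its stud ends 3 mm above the nut.
- nut (a joint): How far the nut has been tightened, rad: it starts 0.1 to 0.4 (loose) and grows as the nut turns clockwise seen from above; at 1.15 it is tight, against a hard stop. It needs about 0.25 N m to turn.
- stand: Flask stand: a white base plate 205 x 205 mm, 8 mm thick, bolted down. The origin lies on the table under the nut; in its axes (x away from the robot when not turned) the plate spans x -117 to 87 mm and y -80 to 125 mm; a post 18 mm thick, 143 mm high, stands at x 60, y 95 mm and carries the ring.
- ring (a point): Centre of the stand's horizontal steel ring, 105 mm above the table, at x -5, y 165 mm from the stand's origin. The ring is a round bar 8 mm thick, 58 mm inside, 74 mm outside, open above and below.
- flask_bulb (a point): Centre of the bulb (80 mm in diameter) of a stoppered amber glass flask, 132 mm high with its stopper, 0.2 kg, round-bottomed, standing upright in a cork doughnut ring (96 mm wide, 24 mm high) on the table. z points up its neck. Seated in the stand's ring, this point is 30 mm above the ring's centre.
- flask_grip (a point): Place to hold the flask: upper part of its round neck (25 mm in diameter, from 80 to 124 mm above its bottom), 68 mm above the bulb's centre.
- tray: White enamel tray with a black rim, 320 x 220 mm (x, y), 20 mm high, walls and floor 4 mm, fixed on the table; origin under its centre.
- gallipot: Small steel cup, 68 mm wide, 42 mm high; leave it alone. Origin under its centre.
- drug_bottle: Small amber bottle, 48 mm wide, 95 mm high; leave it alone. Origin under its centre.
- small_spanner: Small fixed open-ended spanner, 140 mm long, lying on the table; leave it alone. Origin under its middle.
- forceps: Steel forceps, 130 mm long, lying on the table; leave them alone. Origin under their middle.

How it is judged:
On the way, in this order (a step that is already met when the one before it is completed fails the run):
1. the wrench lies flat on the base plate with its jaws round the nut (horizontal distance between wrench_mouth and nut_center below 0.012 m and z of wrench_mouth in the frame of nut_center below 0.006 m and angle between wrench_mouth's own z axis and vertical below 0.1 rad), for 0.2 s.
2. the worm has been rolled until the jaws just fit the nut (opening within 2 mm of its 30 mm) (value of joint jaw below 0.032 m and horizontal distance between wrench_mouth and nut_center below 0.01 m and z of wrench_mouth in the frame of nut_center below 0.007 m), for 0.2 s.
3. the nut has been turned to its stop by the fitted wrench (value of joint nut above 1.09 rad and value of joint jaw below 0.033 m and horizontal distance between wrench_mouth and nut_center below 0.012 m and z of wrench_mouth in the frame of nut_center below 0.009 m), for 0.1 s.
4. the flask stands upright in the stand's ring (horizontal distance between flask_bulb and ring below 0.007 m and z of flask_bulb in the frame of ring between 0.022 and 0.035 m and angle between flask_bulb's own z axis and vertical below 0.15 rad), for 0.2 s.
At the end, for the whole second after the job is handed in: The nut is at its stop (within 0.07 rad); the flask stands in the ring, upright within 0.15 rad, its bulb centred within 7 mm and 22 to 35 mm above the ring's centre; the wrench lies flat (within 0.08 rad) on the tray's floor, mouth and handle end within its walls (all of step 4 and value of joint nut above 1.08 rad and z of wrench_mouth in the frame of tray below 0.018 m and angle between wrench_mouth's own z axis and vertical below 0.08 rad and x of wrench_mouth in the frame of tray between -0.155 and 0.155 m and y of wrench_mouth in the frame of tray between -0.105 and 0.105 m and x of wrench_end in the frame of tray between -0.155 and 0.155 m and y of wrench_end in the frame of tray between -0.105 and 0.105 m); the robot touches nothing.
It fails at once if the wrench is dropped (falls faster than 0.7 m/s out of the fingers) (linear speed of wrench above 0.7 m/s and contact force between the fingers and wrench below 0.05 N).
It fails at once if the flask is dropped (falls faster than 0.7 m/s out of the fingers) (linear speed of flask above 0.7 m/s and contact force between the fingers and flask below 0.05 N).
It fails at once if a bystander is moved by more than 40 mm (distance of any of gallipot, drug_bottle, small_spanner, forceps from where it was at the start of the episode above 0.04 m).
It also fails if it takes over 72 s, if anything falls off the work surface, if the arm or the gripper's body presses on something with over 40 N, if the wrist force passes 120 N, or if a joint passes its speed limit or range.

### The arm

A 7-joint arm with a two-finger parallel gripper is mounted at the origin on the work surface. World frame = base frame: x ahead of the robot, y to its left, z up, the work surface at z = 0. Lengths are in m, angles in rad, forces in N, time in s.
With the tool pointing down it reaches from about 0.4 to 0.875 m from the base axis. Payload 19.3 kg.
Tool frame: the origin (TCP) lies midway between the tips of the shut fingers; the grasp point (between the pads) lies 19 mm behind it; z points along the fingers, y is the direction in which the jaws open and shut (so a half turn about z gives the same grasp; the last joint's range is limited). The gripper opens to 85 mm and grips with 20 to 120 N. Pads are 22 mm wide; open, the fingers measure 114 mm over their backs; the gripper's body (76 mm by 85 mm) begins 54 mm behind the grasp point. The pads swing forward as they close: fully open they stand 13 mm farther back than shut.
Start: joints at [-0.07, 0.521, -0.036, 1.599, 0.021, 1.021, -0.113], TCP at [0.625, -0, 0.231] pointing down, gripper open.
Joint ranges: [-2.91, 2.91], [-0.3, 2.13], [-1.5, 1.42], [0.17, 2.43], [-1.26, 4.41], [0.16, 1.93], [-2.52, 2.52]. Speed limits (rad/s): [1.89, 1.89, 2.39, 2.39, 3.01, 3.01, 3.01].

### API

Orientations are given as [roll, pitch, yaw] about the fixed x, y, z axes, in that order (R = Rz(yaw) Ry(pitch) Rx(roll)).
In Python, from workcell import bot gives the robot as it stands.
- The arm moves only by the tool servo_tool, never from a script. Its argument "plan" is a list of rows, each a list of 5 numbers: the shift along the world's x, y, z in mm, then the turn about the world's z in rad, then the gripper's target within -1 to 1 (shut at 1, half-way at 0, fully open at -1). In form: [[tx, ty, tz, yaw, jaw], ...]. A call has exactly 10 rows; each row is the pose to reach, as a shift and turn from the pose commanded when the call began; what a row does not reach only later rows make up. A row lasts 1/12 s, in which the tool goes at most 41.7 mm and 7.16 degrees, less where a joint would pass 70% of its speed; a pose out of reach is approached as far as the arm can. A call with a gripper value outside its range is refused whole. The fingers move at their own pace and stop on an object; "squeeze" is the grip in N (left out, the last holds). Time passes only in rows, so rows that repeat a pose let the fingers close, or fill a call up. It gives the time, the measured TCP pose, the force and the opening at its end, in the units of the state.
- bot.observe(): the state, without advancing time (a new reading comes with each control period).
- bot.grab_frame(name): name is "scene" or "side" or "wrist"; returns the picture (400x640x3 uint8, blue, green, red); there is no depth.
- bot.calibration(name): a dict with "fx", "fy", "cx", "cy" (pixels), "k1" (the pictures are not rectified: a ray, as slopes to the right and down, at radius r is drawn at 1 + k1 r^2 times it, then the intrinsics apply), "T" (4x4, takes a point from camera to world coordinates). Camera axes: x right, y down, z forward; pixel columns grow to the right and rows downward; lengths in m; the calibration is good to about 2 mm. A picture is of the moment at which its call begins: read the wrist's pose just before it. calibration takes no time and is no camera call; for the wrist camera it gives the pose at the moment of the call.
- bot.job_done(): hands the job in, once; it reports no verdict.
The state is a dict: "clock": time; "qpos": joint angles; "qd": joint speeds; "joint_efforts": joint torques, N m; "position": TCP position; "tool_rot": TCP orientation; "force": force on the tool from outside, world axes, zero at the start; "moment": the same for the moment, N m; "grip_width": finger opening in m.
Only numpy, scipy, OpenCV 4.12 (cv2) and the standard library are available. Lean on these libraries where they do the work, as an engineer would, in place of code of your own. Each camera call takes 0.05 s, during which the arm holds its last target.

## Working session

There is one attempt and no reset: what is moved stays moved. The work goes in short steps, Python scripts to look and compute and a tool call to move; the robot and the scene stay as the last step left them, time stands still between calls to the robot, and variables do not carry over. Pictures are saved under pics/ and viewed, and the job is handed in when it is done.

Besides the shell and the picture viewer there is one more tool, called by a JSON object that holds its "op" and its "data". servo_tool: Moves the arm, as the interface text tells. Its arguments: {"type":"object","properties":{"plan":{"type":"array","items":{"type":"array","items":{"type":"number"}}},"squeeze":{"type":"number"}},"required":["plan"]}

```bash
mkdir -p pics; ls
python3 - <<'E'
from workcell import bot
import cv2
s=bot.observe();print(s)
for n in ["scene","side","wrist"]:
    c=bot.calibration(n);print(n,c)
    cv2.imwrite(f"pics/{n}0.png",bot.grab_frame(n))
E
```

```text
pics
{'clock': 0.0, 'qpos': array([-0.07018182,  0.52203484, -0.03631175,  1.60002816,  0.02119668,
        1.0210549 , -0.11280661]), 'qd': array([-5.29491899e-04, -4.70476613e-04, -4.33198830e-04, -1.06298594e-03,
        4.07285323e-04, -1.34460095e-03,  9.03915047e-05]), 'joint_efforts': array([-4.24098413e-03, -9.27110124e+01,  1.97758444e+00, -3.69928443e+01,
        1.76317629e-02,  8.19846697e-03, -6.58496788e-05]), 'position': array([ 6.24661280e-01, -5.64099262e-05,  2.30705696e-01]), 'tool_rot': array([-3.14045545e+00,  8.54192504e-05,  1.57074667e+00]), 'force': array([0.35105998, 1.34572251, 0.84990078]), 'moment': array([-0.00625629,  0.01396942,  0.0041867 ]), 'grip_width': 0.0852896978283734}
scene {'fx': 403.9473499229263, 'fy': 403.9473499229263, 'cx': 319.0262661244427, 'cy': 203.87886890810822, 'k1': 0.010798531497155027, 'T': array([[ 0.77708322,  0.33009181, -0.53589278,  1.15927902],
       [ 0.62920455, -0.38632022,  0.67443185, -0.71353272],
       [ 0.01559821, -0.86127585, -0.50789823,  0.65946635],
       [ 0.        ,  0.        ,  0.        ,  1.        
[... 174 characters left out ...]
9568,  0.51112163, -0.20937067],
       [-0.63885535,  0.46776467, -0.61078642,  0.99376871],
       [-0.00497284, -0.79641738, -0.60472691,  1.04392618],
       [ 0.        ,  0.        ,  0.        ,  1.        ]])}
wrist {'fx': 318.8830071689885, 'fy': 318.8830071689885, 'cx': 325.2806772134624, 'cy': 199.6169018997996, 'k1': -0.030831179694553276, 'T': array([[ 9.99999739e-01, -1.61755737e-04, -7.03586277e-04,
         6.24063931e-01],
       [-3.48771218e-04, -9.61546000e-01, -2.74643710e-01,
         6.96662185e-02],
       [-6.32105375e-04,  2.74643884e-01, -9.61545806e-01,
         3.74105828e-01],
       [ 0.00000000e+00,  0.00000000e+00,  0.00000000e+00,
         1.00000000e+00]])}
```

View pics/scene0.png

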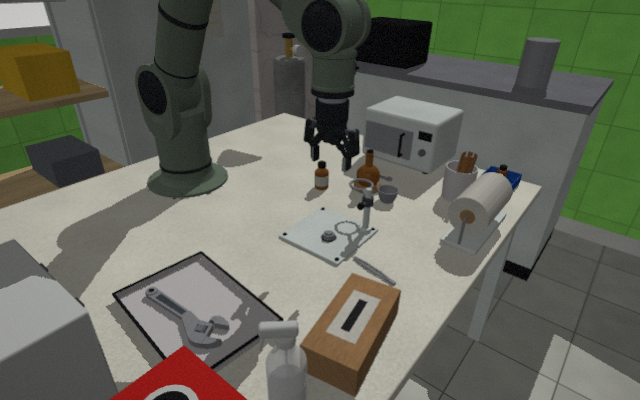

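View pics/side0.png

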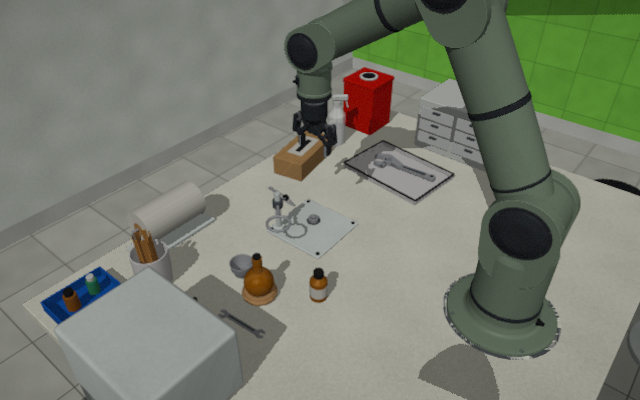

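View pics/wrist0.png

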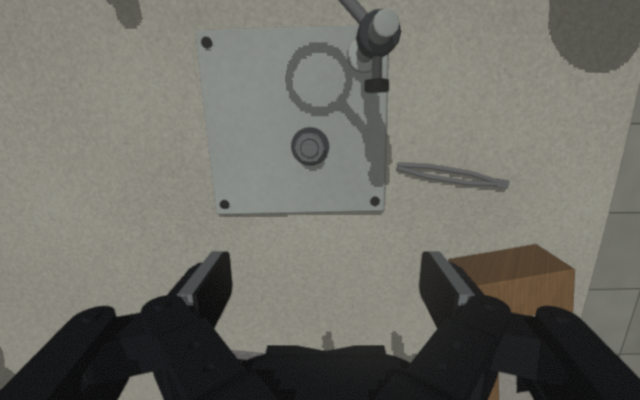

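```bash
cat > h.py <<'E'
import numpy as np, cv2
from workcell import bot
def ray(c,uv):
    K=np.array([[c['fx'],0,c['cx']],[0,c['fy'],c['cy']],[0,0,1.]])
    p=cv2.undistortPoints(np.array(uv,float).reshape(-1,1,2),K,np.array([c['k1'],0,0,0.])).reshape(-1,2)
    d=np.c_[p,np.ones(len(p))]@c['T'][:3,:3].T
    return c['T'][:3,3],d
def onz(c,uv,z):
    o,d=ray(c,uv); t=(z-o[2])/d[:,2]; return o+d*t[:,None]
def proj(c,P):
    P=np.array(P,float).reshape(-1,3); T=np.linalg.inv(c['T'])
    q=P@T[:3,:3].T+T[:3,3]; s=q[:,:2]/q[:,2:]; r2=(s**2).sum(1,keepdims=True)
    s=s*(1+c['k1']*r2); return s*[c['fx'],c['fy']]+[c['cx'],c['cy']]
def tri(c1,u1,c2,u2):
    o1,d1=ray(c1,[u1]);o2,d2=ray(c2,[u2]);d1=d1[0]/np.linalg.norm(d1);d2=d2[0]/np.linalg.norm(d2)
    A=np.c_[d1,-d2];s=np.linalg.lstsq(A,o2-o1,rcond=None)[0]
    a=o1+s[0]*d1;b=o2+s[1]*d2;return (a+b)/2,np.linalg.norm(a-b)
def shot(n,tag):
    c=bot.calibration(n);f=bot.grab_frame(n);cv2.imwrite(f"pics/{tag}.png",f);np.save(f"pics/{tag}.npy",c,allow_pickle=True);return c,f
def load(tag): return np.load(f"pics/{tag}.npy",allow_pickle=True).item(),cv2.imread(f"pics/{tag}.png")
E
python3 - <<'E'
from h import *
np.set_printoptions(precision=4,suppress=True)
for n in ["scene","side","wrist"]:
    np.save(f"pics/{n}0.npy",bot.calibration(n),allow_pickle=True)
w=load("wrist0")[0]; s=load("scene0")[0]; d=load("side0")[0]
print("holes",onz(w,[(207,42),(224,204),(375,201)],.008))
print("nut",onz(w,[(310,147)],.024))
print("tray scene",onz(s,[(113,293),(200,253),(284,318)],.02))
print("tray side",onz(d,[(343,160),(381,140),(454,175),(416,200)],.02))
print("wr scene handle end, jaw",onz(s,[(152,292),(215,330)],.012)); print(onz(d,[(430,175),(383,160)],.012))
print("flask",tri(s,(369,180),d,(258,280)), tri(s,(370,153),d,(257,257)))
print("ring", onz(s,[(361,185)],.105))
E
```

```text
holes [[ 0.4988  0.1385  0.008 ]
 [ 0.502  -0.0404  0.008 ]
 [ 0.6834 -0.0367  0.008 ]]
nut [[0.6072 0.0294 0.024 ]]
tray scene [[ 0.381  -0.469   0.02  ]
 [ 0.4085 -0.2552  0.02  ]
 [ 0.7258 -0.2793  0.02  ]]
tray side [[ 0.7344 -0.2939  0.02  ]
 [ 0.7072 -0.4996  0.02  ]
 [ 0.3771 -0.4613  0.02  ]
 [ 0.4042 -0.2527  0.02  ]]
wr scene handle end, jaw [[ 0.4354 -0.4083  0.012 ]
 [ 0.6343 -0.3881  0.012 ]]
[[ 0.4466 -0.4196  0.012 ]
 [ 0.6283 -0.3966  0.012 ]]
flask (array([0.5337, 0.3436, 0.0392]), np.float64(0.0015848205596682206)) (array([0.5241, 0.349 , 0.133 ]), np.float64(0.0005671535300515371))
ring [[0.5994 0.1881 0.105 ]]
```

Run:
```python
from h import *
for n,b in [("scene",(340,145,410,265)),("side",(220,180,360,310))]:
    f=cv2.imread(f"pics/{n}0.png");x0,y0,x1,y1=b
    cv2.imwrite(f"pics/{n}0c.png",cv2.resize(f[y0:y1,x0:x1],None,fx=5,fy=5,interpolation=cv2.INTER_CUBIC)[:600,:800])
```

{"op": "servo_tool", "data": {"plan": [[-12,-40,0,-0.12,-1],[-24,-80,0,-0.24,-1],[-37,-120,0,-0.36,-1],[-50,-160,0,-0.48,-1],[-62,-200,0,-0.6,-1],[-75,-240,0,-0.72,-1],[-87,-280,0,-0.84,-1],[-100,-320,0,-0.96,-1],[-112,-360,0,-1.08,-1],[-125,-400,0,-1.2,-1]]}}

```text
clock: 0.98
position: [0.4998, -0.3994, 0.2313]
tool_rot: [-3.142, -0.0, 0.365]
force: [1.3, 0.4, 0.0]
grip_width: 0.0856
```

Run:
```python
from h import *
print(bot.observe()['position'],bot.observe()['tool_rot'],bot.observe()['qpos'])
shot("wrist","w1")
```

```text
[ 0.49982987 -0.39942509  0.23128119] [-3.14152177e+00 -3.82756411e-05  3.65160703e-01] [ 0.37754368  0.56569838  0.31356042  1.57091723 -0.19348103  1.03568969
 -0.46130629]
```

View pics/w1.png

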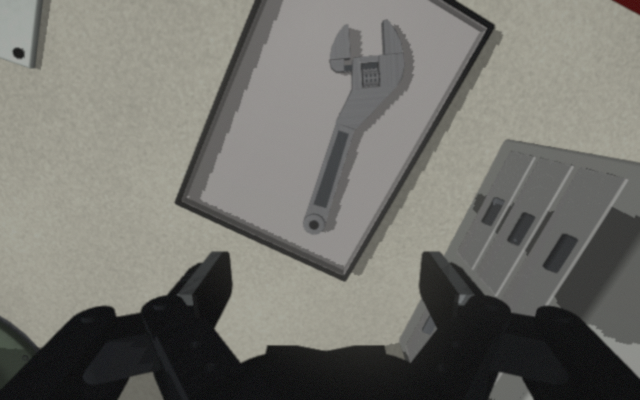

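View pics/side0c.png

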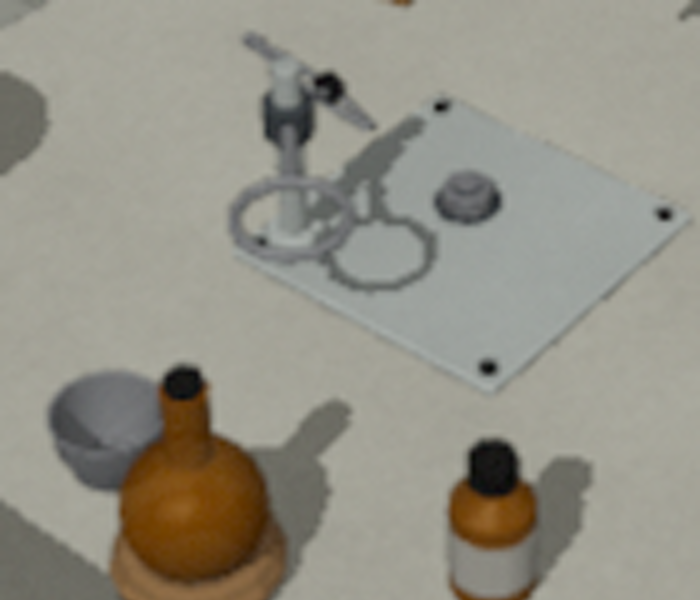

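Run:
```python
from h import *
c,f=load("w1")
cr=cv2.resize(f[0:260,270:450],None,fx=3,fy=3,interpolation=cv2.INTER_CUBIC)
cv2.imwrite("pics/w1c.png",cr[:600])
```

```text
(no output)
```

View pics/w1c.png

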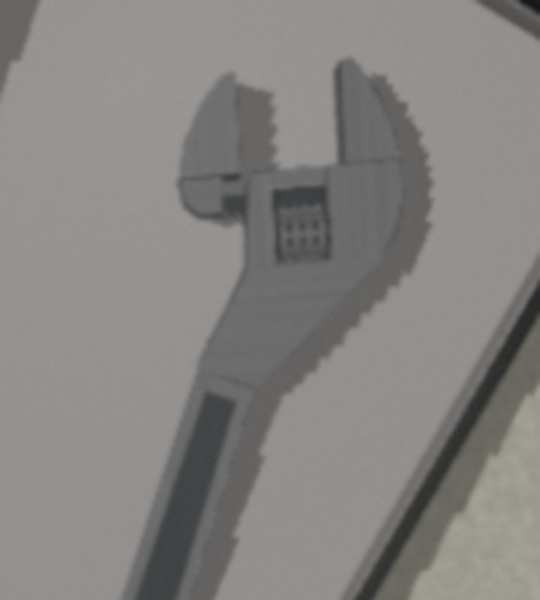

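Run:
```python
from h import *
np.set_printoptions(precision=4,suppress=True)
c,f=load("w1")
g=cv2.cvtColor(f,cv2.COLOR_BGR2GRAY)
m=((g<75)).astype(np.uint8); m[:,:300]=0;m[:,360:]=0;m[:120]=0;m[245:]=0
n,l,s,ce=cv2.connectedComponentsWithStats(m)
for i in range(1,n):
    if s[i,4]>15: 
        print(s[i],ce[i], onz(c,[ce[i]],.015), cv2.minAreaRect(np.argwhere(l==i)[:,::-1].astype(np.float32)))
worm=onz(c,[(370.7,75.3)],.0225)[0]; end=onz(c,[(315,223.5)],.020)[0]
v=worm-end; print(worm,end,np.hypot(*v[:2])); wx=np.arctan2(v[1],v[0])+np.arctan2(75.3,157.7)
print("wx",wx,np.degrees(wx),"handle dir",np.degrees(wx)+157.5)
R=np.array([[np.cos(wx),-np.sin(wx)],[np.sin(wx),np.cos(wx)]])
for a,b,nm in [(worm,(-.041,.001),'w'),(end,(-.1987,.0763),'e')]:
    mo=a[:2]-R@b; print(nm,"mouth",mo,"grip",mo+R@[-.1035,.0369])
mo=(worm[:2]-R@[-.041,.001]+end[:2]-R@[-.1987,.0763])/2
# reproject checks: fixed jaw face top edge
for x in (-.0195,0,.0135): 
    p=mo+R@[x,-.015]; print(proj(c,[*p,.020]))
```

```text
[315 132  32  75 795] [330.7019 170.5761] [[ 0.5027 -0.4045  0.015 ]] ((330.882568359375, 168.7758026123047), (11.69237995147705, 76.23908996582031), 17.354022979736328)
[309 221  10   9  66] [313.5    224.6364] [[ 0.434 -0.409  0.015]] ((313.5, 224.5), (8.485280990600586, 8.485280990600586), 45.0)
[ 0.6124 -0.4064  0.0225] [ 0.4378 -0.4097  0.02  ] 0.17471333928541047
wx 0.46394560842666965 26.582125286477293 handle dir 184.0821252864773
w mouth [ 0.6496 -0.389 ] grip [ 0.5405 -0.4023]
e mouth [ 0.6496 -0.389 ] grip [ 0.5405 -0.4023]
[[384.5614  51.936 ]]
[[383.5237  31.3684]]
[[382.7774  16.8047]]
```

{"op": "servo_tool", "data": {"plan": [[20,-1,-20,-0.12,-0.2],[41,-3,-50,-0.24,-0.2],[41,-3,-80,-0.294,-0.2],[41,-3,-110,-0.294,-0.2],[41,-3,-140,-0.294,-0.2],[41,-3,-165,-0.294,-0.2],[41,-3,-185,-0.294,-0.2],[41,-3,-200,-0.294,-0.2],[41,-3,-210,-0.294,-0.2],[41,-3,-210,-0.294,-0.2]]}}

```text
clock: 1.87
position: [0.5411, -0.4001, 0.0195]
tool_rot: [-3.14, 0.002, 0.077]
force: [0.0, 0.1, 0.6]
grip_width: 0.0515
```

Run:
```python
from h import *
print(bot.observe()['position'],bot.observe()['tool_rot'],bot.observe()['force'])
shot("wrist","w2")
```

```text
[ 0.54105145 -0.40012227  0.01947635] [-3.14006914e+00  1.88972271e-03  7.68790266e-02] [0.03840229 0.13573717 0.6037466 ]
```

View pics/w2.png

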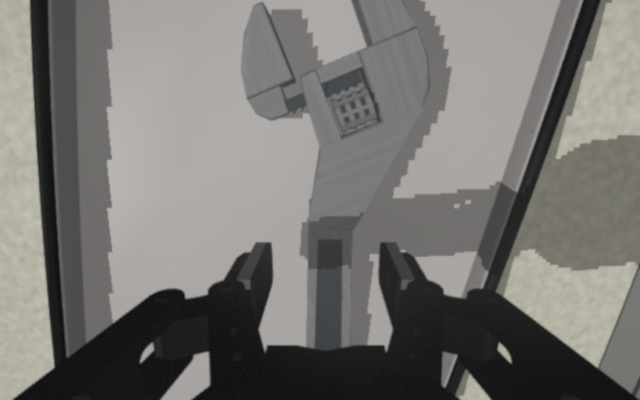

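{"op": "servo_tool", "data": {"plan": [[0,-1,-7,-0.005,-0.2],[0,-2,-13,-0.005,-0.2],[0,-2,-13,-0.005,0.1],[0,-2,-13,-0.005,0.5],[0,-2,-13,-0.005,1],[0,-2,-13,-0.005,1],[0,-2,-13,-0.005,1],[0,-2,-13,-0.005,1],[0,-2,-13,-0.005,1],[0,-2,-13,-0.005,1]], "squeeze": 100}}

```text
clock: 2.75
position: [0.5419, -0.403, 0.009]
tool_rot: [3.141, -0.001, 0.072]
force: [-2.6, 0.3, 5.8]
grip_width: 0.0186
```

{"op": "servo_tool", "data": {"plan": [[0,0,5,0,1],[0,0,12,0,1],[0,0,22,0,1],[0,0,32,0,1],[0,0,42,0,1],[0,0,50,0,1],[0,0,58,0,1],[0,0,60,0,1],[0,0,60,0,1],[0,0,60,0,1]]}}

```text
clock: 3.58
position: [0.5417, -0.4026, 0.0681]
tool_rot: [-3.141, 0.0, 0.072]
force: [-0.5, -0.6, -4.8]
grip_width: 0.0187
```

Run:
```python
from h import *
print(bot.observe()['position'],bot.observe()['tool_rot'],bot.observe()['force'],bot.observe()['moment'])
shot("wrist","w3");shot("scene","s3")
c,f=load("s3"); cv2.imwrite("pics/s3c.png",cv2.resize(f[190:390,90:310],None,fx=3,fy=3))
```

```text
[ 0.54165707 -0.40255317  0.06808274] [-3.14134826e+00  2.01982509e-04  7.18259214e-02] [-0.50024037 -0.63544909 -4.81222764] [ 0.02893225  0.10892983 -0.03405433]
```

View pics/w3.png

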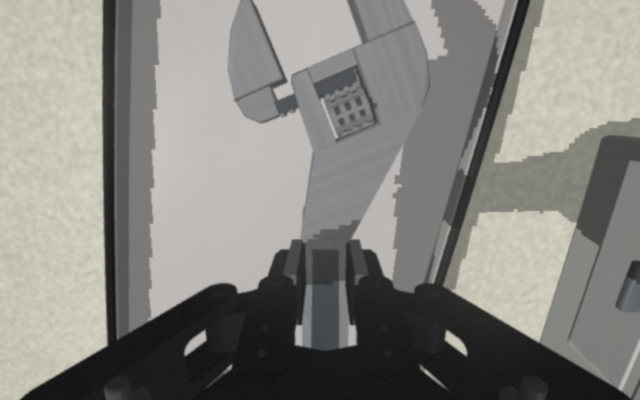

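View pics/s3c.png

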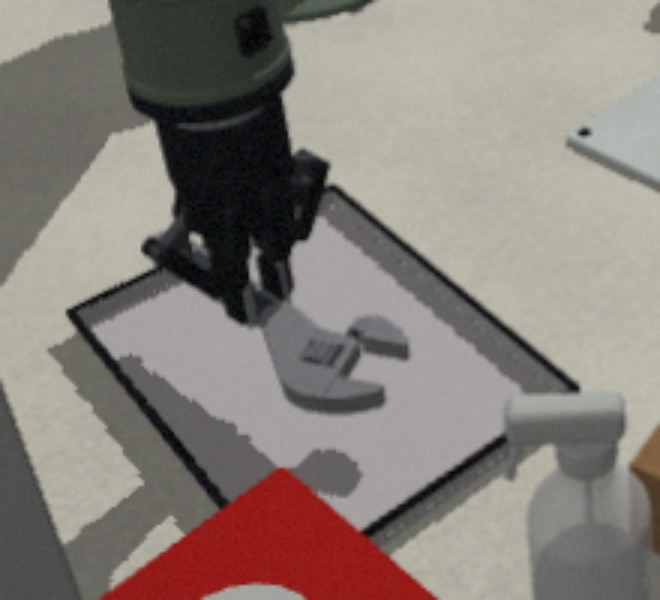

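Run:
```python
from h import *
np.set_printoptions(precision=4,suppress=True)
c,f=load("w3"); p=onz(c,[(350,108)],.0823)[0]; 
tcp=np.array([.54166,-.40255]);yaw=.0718;phi=yaw+np.pi; wx=phi-np.radians(157.5)
R=lambda a:np.array([[np.cos(a),-np.sin(a)],[np.sin(a),np.cos(a)]])
print("worm in tool-ish", R(yaw).T@(p[:2]-tcp))
# expected: from grip
print("expected", R(-np.radians(157.5)+np.pi)@(np.array([-.041,.001])-np.array([-.1035,.0369])))
c,f=load("wrist0"); cv2.imwrite("pics/nut0.png",cv2.resize(f[120:175,280:340],None,fx=10,fy=10,interpolation=cv2.INTER_CUBIC))
```

```text
worm in tool-ish [ 0.0694 -0.0097]
expected [ 0.0715 -0.0092]
```

View pics/nut0.png

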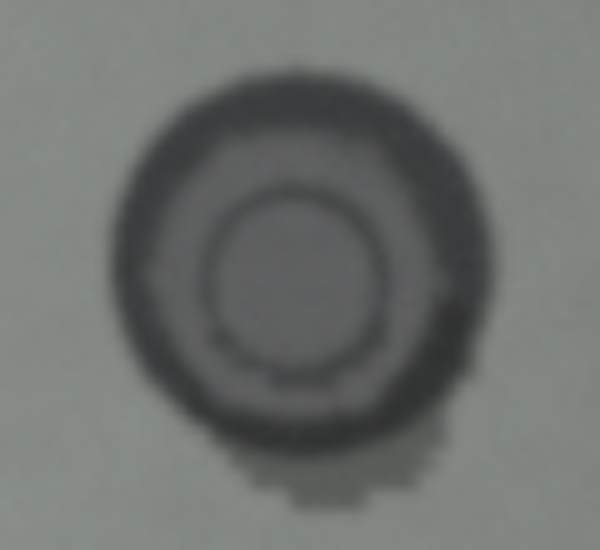

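Run:
```python
from h import *
np.set_printoptions(precision=4,suppress=True)
s=load("scene0")[0]; d=load("side0")[0]
print("box top corner near (left,back) ",tri(s,(352,275),d,(327,139)), "box top near-robot?",tri(s,(309,338),d,(318,152)))
print(onz(d,[(275,170),(298,178),(327,150)],0.0))
print(onz(d,[(275,158),(300,166),(330,140)],0.05))
print("bottle head",onz(s,[(280,330)],.18),onz(d,[(340,100)],.18))
```

```text
box top corner near (left,back)  (array([ 0.7942, -0.2096,  0.1285]), np.float64(0.0808775279589217)) box top near-robot? (array([ 0.8182, -0.2802,  0.0279]), np.float64(0.03498019523955993))
[[ 0.9025 -0.1107  0.    ]
 [ 0.8048 -0.1251  0.    ]
 [ 0.8428 -0.3365  0.    ]]
[[ 0.9018 -0.1137  0.05  ]
 [ 0.7991 -0.131   0.05  ]
 [ 0.8281 -0.3354  0.05  ]]
bottle head [[ 0.8462 -0.4096  0.18  ]] [[ 0.8432 -0.4113  0.18  ]]
```

{"op": "servo_tool", "data": {"plan": [[0,5,25,0,1],[4,25,50,0.05,1],[10,55,70,0.11,1],[17,95,70,0.18,1],[24,135,70,0.25,1],[31,175,65,0.32,1],[38,215,60,0.39,1],[45,255,55,0.46,1],[52,290,52,0.53,1],[58,318,52,0.53,1]]}}

```text
clock: 4.52
position: [0.5995, -0.0812, 0.1193]
tool_rot: [-3.14, 0.001, 0.609]
force: [1.5, 0.7, -4.9]
grip_width: 0.0185
```

Run:
```python
from h import *
print(bot.observe()['position'],bot.observe()['tool_rot'],bot.observe()['force'],bot.observe()['qd'].max())
c,f=shot("wrist","w4")
```

```text
[ 0.5994914  -0.08124599  0.11930092] [-3.13987014e+00  5.32236920e-04  6.08537465e-01] [ 1.51373192  0.6939493  -4.85416372] 0.05518015064166965
```

View pics/w4.png

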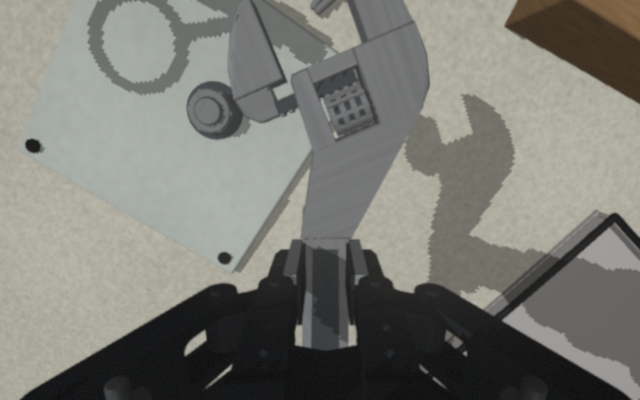

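Run:
```python
from h import *
c,f=load("w4")
K=np.array([[c['fx'],0,c['cx']],[0,c['fy'],c['cy']],[0,0,1.]])
np.set_printoptions(precision=4,suppress=True)
# rectify to top-down at z=0.022, world axes: 8 px/mm ; pixel (i,j)-> world
cx,cy=.607,.029; S=.0001*1.0
n=480; S=.05/n
xs=cx+(np.arange(n)-n/2)*S; ys=cy-(np.arange(n)-n/2)*S
X,Y=np.meshgrid(xs,ys); P=np.c_[X.ravel(),Y.ravel(),np.full(X.size,.022)]
uv=proj(c,P).astype(np.float32).reshape(n,n,2)
im=cv2.remap(f,uv[...,0],uv[...,1],cv2.INTER_CUBIC)
im=cv2.normalize(im,None,0,255,cv2.NORM_MINMAX)
cv2.imwrite("pics/nut4.png",im)
print("hole",onz(c,[(32.5,145.5),(224,257.5)],.008))
print("stud",onz(c,[(208,110)],.025))
```

```text
hole [[ 0.4971  0.1394  0.008 ]
 [ 0.5016 -0.0399  0.008 ]]
stud [[0.6069 0.0279 0.025 ]]
```

View pics/nut4.png

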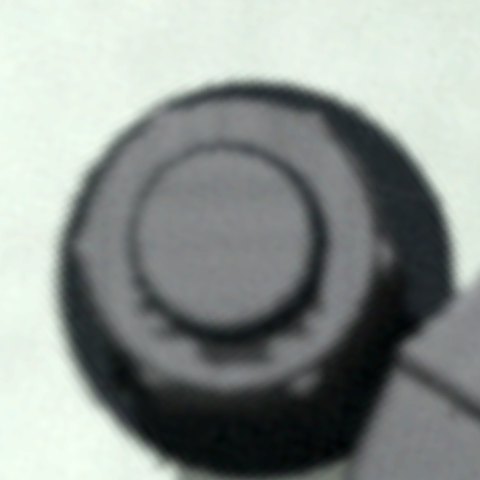

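{"op": "servo_tool", "data": {"plan": [[-25,1,0,0.01,1],[-55,2,-5,0.01,1],[-85,3,-15,0.01,1],[-99,3,-30,0.01,1],[-99,3,-48,0.01,1],[-99,3,-62,0.01,1],[-99,3,-74,0.01,1],[-99,3,-82,0.01,1],[-99,3,-88,0.01,1],[-99,3,-88,0.01,1]]}}

```text
clock: 5.4
position: [0.5003, -0.0819, 0.0313]
tool_rot: [-3.141, 0.001, 0.611]
force: [-0.2, 0.2, -4.3]
grip_width: 0.0188
```

Run:
```python
from h import *
print(bot.observe()['position'],bot.observe()['tool_rot'],bot.observe()['force'],bot.observe()['qd'].max())
c,f=shot("wrist","w5");shot("side","d5")
c,f=load("d5"); cv2.imwrite("pics/d5c.png",cv2.resize(f[150:300,230:430],None,fx=4,fy=4))
```

```text
[ 0.50029568 -0.08185818  0.03134908] [-3.14077622e+00  1.16324029e-03  6.11477366e-01] [-0.2418641   0.18184941 -4.34547459] 0.02485402807448488
```

View pics/w5.png

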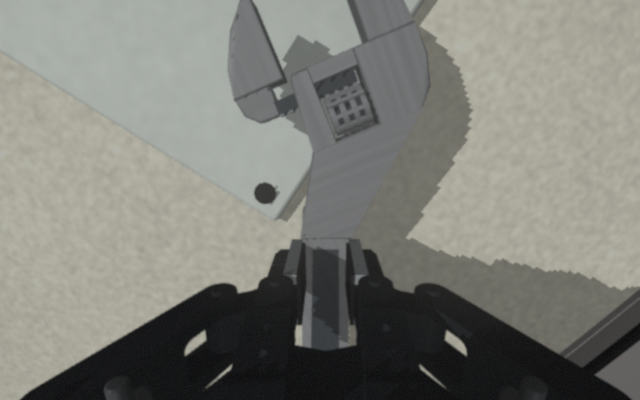

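View pics/d5c.png

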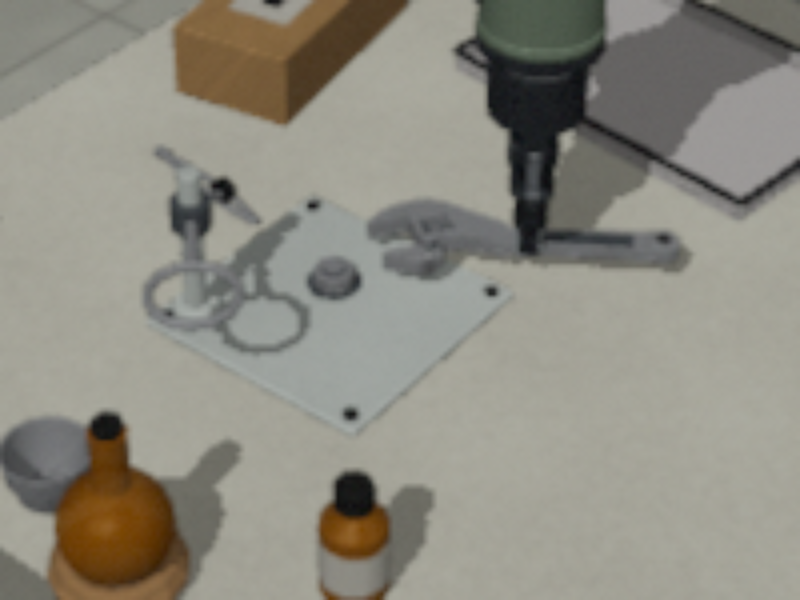

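{"op": "servo_tool", "data": {"plan": [[0,1,-5,0.008,1],[0,2,-10,0.008,1],[1,3,-14,0.008,1],[3,6,-14,0.008,1],[5,9,-14,0.008,1],[7,13,-14,0.008,1],[9,16,-14,0.008,1],[11,20,-14,0.008,1],[12,22,-14,0.008,1],[12,22,-14,0.008,1]]}}

```text
clock: 6.33
position: [0.5131, -0.059, 0.0184]
tool_rot: [-3.142, -0.0, 0.621]
force: [-0.6, 0.7, -4.2]
grip_width: 0.0189
```

Run:
```python
from h import *
print(bot.observe()['position'],bot.observe()['tool_rot'],bot.observe()['force'],bot.observe()['qd'].max())
shot("scene","s6");shot("wrist","w6");shot("side","d6")
c,f=load("d6"); a=cv2.resize(f[175:245,300:400],None,fx=8,fy=8,interpolation=cv2.INTER_CUBIC);cv2.imwrite("pics/d6c.png",a)
c,f=load("s6"); a=cv2.resize(f[210:270,280:380],None,fx=8,fy=8,interpolation=cv2.INTER_CUBIC);cv2.imwrite("pics/s6c.png",a)
c,f=load("w6"); a=cv2.resize(f[0:150,220:440],None,fx=3,fy=3,interpolation=cv2.INTER_CUBIC);cv2.imwrite("pics/w6c.png",a)
```

```text
[ 0.51308168 -0.05895405  0.01835309] [-3.14156289e+00 -3.76486831e-04  6.20654894e-01] [-0.59762569  0.71116609 -4.17181354] 0.013033355932617896
```

View pics/d6c.png

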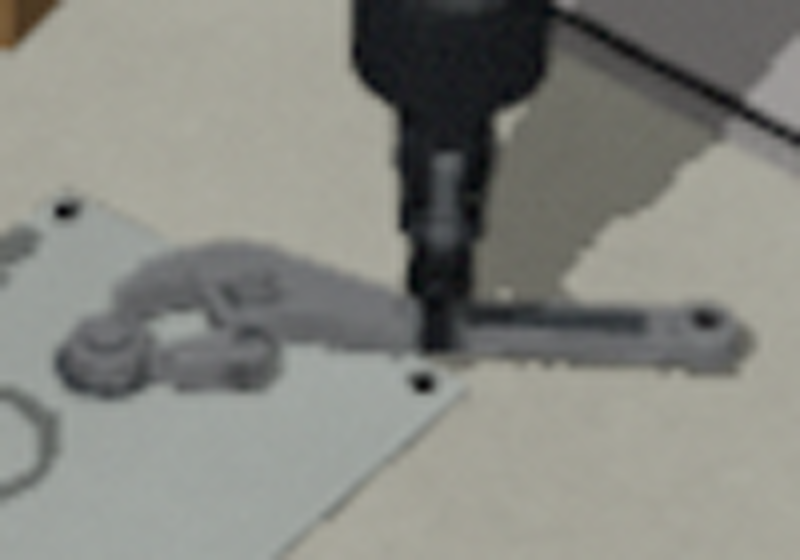

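View pics/s6c.png

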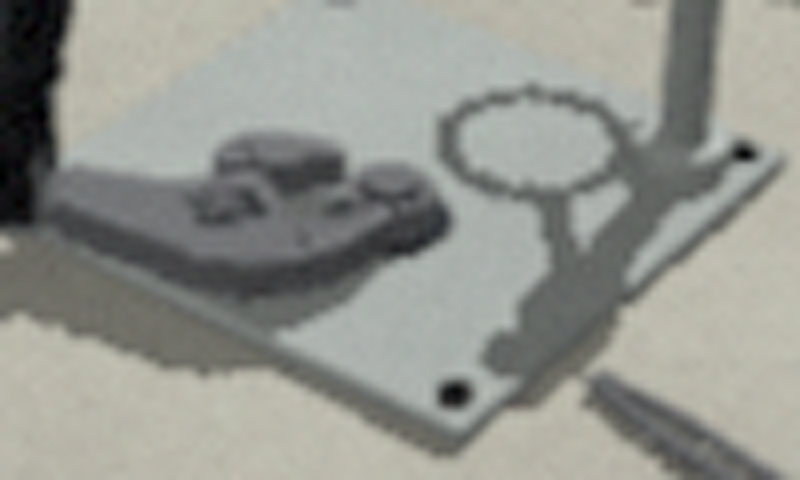

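View pics/w6c.png

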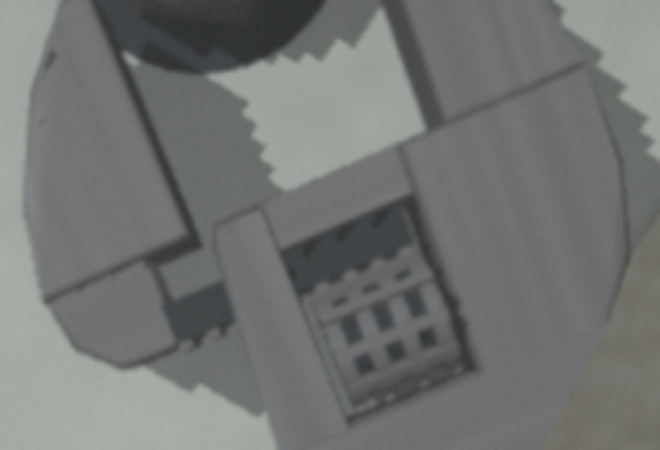

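{"op": "servo_tool", "data": {"plan": [[2,2,0,0,1],[3,4,0,0,1],[5,7,0,0,1],[6,9,0,0,1],[8,12,0,0,1],[9,14,0,0,1],[11,17,0,0,1],[12,18,0,0,1],[12,18,0,0,1],[12,18,0,0,1]]}}

```text
clock: 7.32
position: [0.5247, -0.0417, 0.0183]
tool_rot: [3.142, 0.0, 0.62]
force: [-0.3, 1.0, -3.8]
grip_width: 0.0187
```

Run:
```python
from h import *
print(bot.observe()['position'],bot.observe()['tool_rot'],bot.observe()['force'],bot.observe()['moment'])
shot("side","d7");shot("wrist","w7")
c,f=load("d7"); a=cv2.resize(f[175:245,300:400],None,fx=8,fy=8,interpolation=cv2.INTER_CUBIC);cv2.imwrite("pics/d7c.png",a)
c,f=load("w7"); a=cv2.resize(f[0:150,220:440],None,fx=3,fy=3,interpolation=cv2.INTER_CUBIC);cv2.imwrite("pics/w7c.png",a)
```

```text
[ 0.52472425 -0.04171173  0.01827448] [3.14157354e+00 1.17540050e-04 6.19902477e-01] [-0.28961872  0.98235118 -3.76053801] [-0.09037495  0.10953254 -0.00827444]
```

View pics/d7c.png

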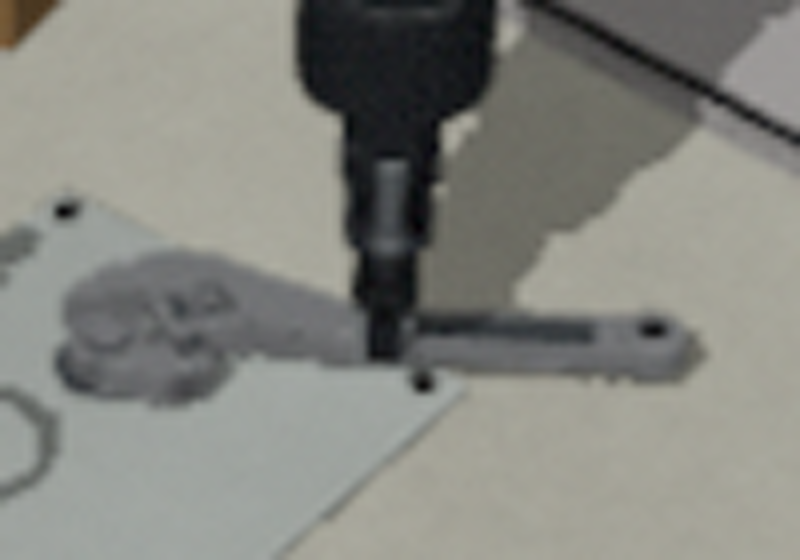

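View pics/w7c.png

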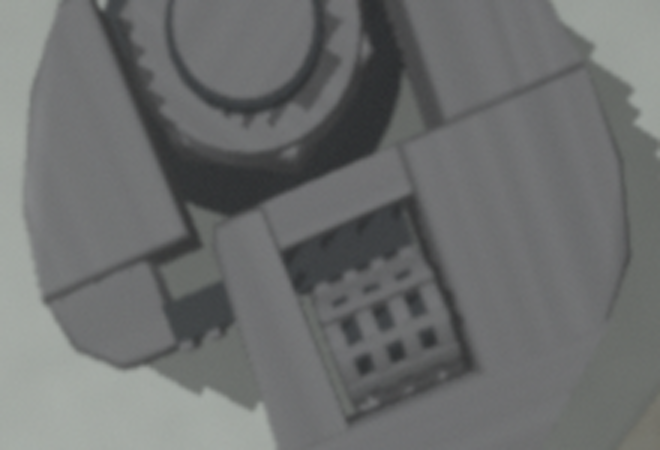

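{"op": "servo_tool", "data": {"plan": [[0,1,-1,0,1],[0,1,-2,0,1],[0,1,-3,0,1],[0,1,-4,0,1],[0,1,-5,0,1],[0,1,-5,0,1],[0,1,-5,0,1],[0,1,-5,0,1],[0,1,-5,0,1],[0,1,-5,0,1]], "squeeze": 100}}

```text
clock: 8.25
position: [0.5247, -0.0407, 0.0133]
tool_rot: [-3.142, -0.0, 0.62]
force: [-1.1, -1.1, -3.0]
grip_width: 0.0185
```

{"op": "servo_tool", "data": {"plan": [[0,0,0,0,0.4],[0,0,0,0,0.0],[0,0,0,0,-0.2],[0,0,0,0,-0.3],[0,0,12,0,-0.3],[0,0,32,0,-0.3],[0,0,60,0,-0.3],[10,5,85,0.1,0.3],[25,12,85,0.2,1],[40,18,85,0.3,1]]}}

```text
clock: 9.08
position: [0.5662, -0.0224, 0.1011]
tool_rot: [3.139, -0.002, 0.924]
force: [1.0, -0.1, -0.2]
grip_width: 0.0193
```

Run:
```python
from h import *
print(bot.observe()['position'],bot.observe()['tool_rot'],bot.observe()['force'],bot.observe()['moment'])
shot("wrist","w8");shot("side","d8")
c,f=load("d8"); a=cv2.resize(f[175:245,300:400],None,fx=8,fy=8,interpolation=cv2.INTER_CUBIC);cv2.imwrite("pics/d8c.png",a)
```

```text
[ 0.5661726  -0.02238016  0.10112211] [ 3.13879508e+00 -2.08033564e-03  9.24475263e-01] [ 0.98662786 -0.12108566 -0.2008554 ] [-0.01992317  0.03894068 -0.00355717]
```

View pics/w8.png

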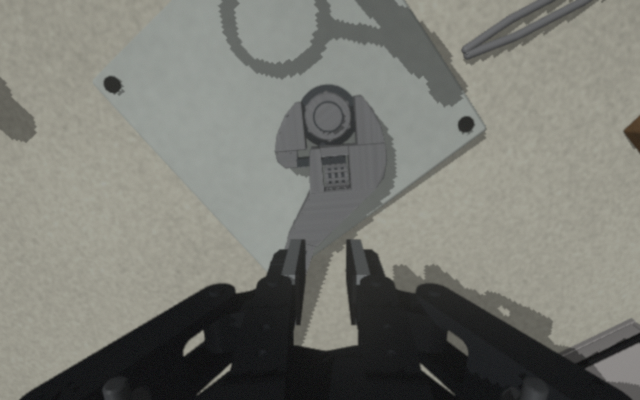

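View pics/d8c.png

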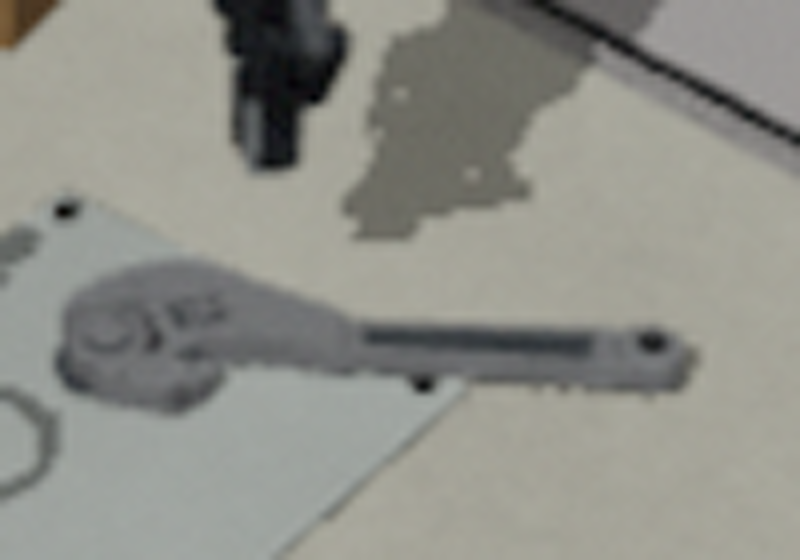

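Run:
```python
from h import *
np.set_printoptions(precision=4,suppress=True)
c,f=load("w8"); a=cv2.resize(f[70:220,260:410],None,fx=4,fy=4,interpolation=cv2.INTER_CUBIC);cv2.imwrite("pics/w8c.png",a)
print(onz(c,[(337,174)],.027),onz(c,[(327,117)],.025))
```

```text
[[ 0.5879 -0.0065  0.027 ]] [[0.6054 0.0283 0.025 ]]
```

View pics/w8c.png

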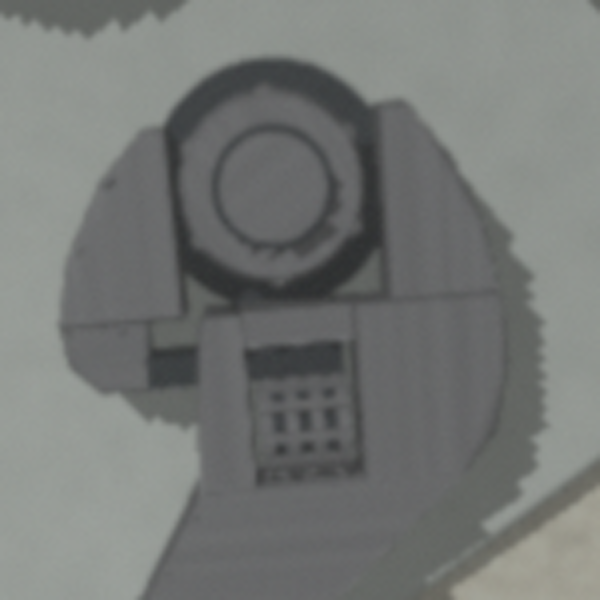

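{"op": "servo_tool", "data": {"plan": [[9,4,-15,0.05,1],[17,8,-35,0.088,1],[17,8,-50,0.088,1],[17,8,-60,0.088,1],[17,8,-66,0.088,1],[17,8,-70,0.088,1],[17,8,-72,0.088,1],[17,8,-74,0.088,1],[17,8,-75,0.088,1],[17,8,-75,0.088,1]], "squeeze": 60}}

```text
clock: 10.02
position: [0.5818, -0.0152, 0.0258]
tool_rot: [3.141, -0.0, 1.007]
force: [-15.0, 0.2, 39.8]
grip_width: -0.0
```

{"op": "servo_tool", "data": {"plan": [[0,0,2,0,1],[0,0,2,0,1],[1,2,2,0,1],[2,4,2,0,1],[4,6,2,0,1],[5,8,2,0,1],[6,10,2,0,1],[8,12,2,0,1],[9,14,2,0,1],[9,15,2,0,1]]}}

```text
clock: 10.85
position: [0.5915, 0.0002, 0.0265]
tool_rot: [3.14, -0.001, 1.007]
force: [0.9, -1.6, 8.0]
grip_width: 0.0001
```

{"op": "servo_tool", "data": {"plan": [[0,0,6,0,1],[-4,-7,10,0,1],[-9,-15,10,0,1],[-9,-15,4,0,1],[-9,-15,-0.5,0,1],[-9,-15,-0.5,0,1],[-7,-11,-0.5,0,1],[-4,-7,-0.5,0,1],[-2,-3,-0.5,0,1],[0,0,-0.5,0,1]]}}

```text
clock: 11.68
position: [0.5913, 0.0002, 0.026]
tool_rot: [3.141, -0.001, 1.007]
force: [-5.4, 2.6, 23.4]
grip_width: 0.0004
```

Run:
```python
from h import *
print(bot.observe()['position'],bot.observe()['force'])
shot("wrist","w9")
```

```text
[5.91318279e-01 1.91099371e-04 2.60266965e-02] [-5.37604893  2.61266679 23.39858111]
```

View pics/w9.png

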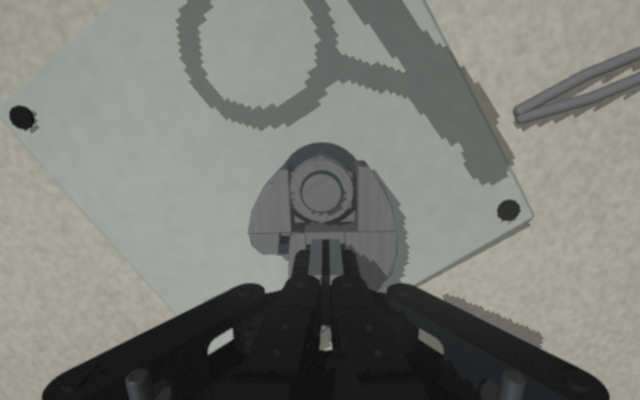

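Run:
```python
from h import *
np.set_printoptions(precision=4,suppress=True)
c,f=load("w9"); a=cv2.resize(f[130:270,240:420],None,fx=4,fy=4,interpolation=cv2.INTER_CUBIC);cv2.imwrite("pics/w9c.png",a)
c,f=load("w8")
# w8 opening: faces at crop (178,200),(382,200)
p=onz(c,[(260+178/4,70+215/4),(260+383/4,70+215/4)],.024);print(p,np.linalg.norm(p[1]-p[0]))
```

```text
[[0.5906 0.0339 0.024 ]
 [0.6182 0.0131 0.024 ]] 0.03458492049771308
```

View pics/w9c.png

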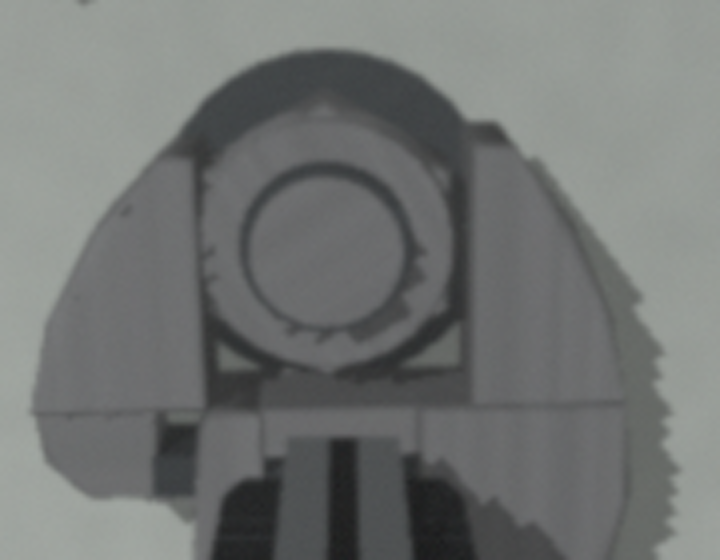

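Run:
```python
from h import *
np.set_printoptions(precision=4,suppress=True)
c,f=load("w9")
for y,a in ((200,197),(300,200),(380,204)):
    p=onz(c,[(240+a/4,130+y/4),(240+471/4,130+y/4)],.024);print(p,np.linalg.norm(p[1]-p[0]))
```

```text
[[0.5966 0.041  0.024 ]
 [0.6235 0.024  0.024 ]] 0.03192709827053576
[[0.59   0.0308 0.024 ]
 [0.6173 0.0135 0.024 ]] 0.03228257727613964
[[0.5848 0.0221 0.024 ]
 [0.6121 0.0048 0.024 ]] 0.032393475187915195
```

{"op": "servo_tool", "data": {"plan": [[0,0,7,0,1],[-5,-8,11,0,1],[-9,-15,11,0,1],[-9,-15,5,0,1],[-9,-15,0.5,0,1],[-9,-15,0.5,0,1],[-7,-11,0.5,0,1],[-4,-7,0.5,0,1],[-2,-3,0.5,0,1],[0,0,0.5,0,1]]}}

```text
clock: 12.57
position: [0.5905, 0.0002, 0.0261]
tool_rot: [-3.141, 0.0, 1.007]
force: [-8.9, 2.6, 30.2]
grip_width: 0.0001
```

Run:
```python
from h import *
print(bot.observe()['position'],bot.observe()['force'])
c,f=shot("wrist","w10")
a=cv2.resize(f[130:270,240:420],None,fx=4,fy=4,interpolation=cv2.INTER_CUBIC);cv2.imwrite("pics/w10c.png",a)
```

```text
[5.90526539e-01 1.55306296e-04 2.60769589e-02] [-8.8674697   2.56858589 30.15189843]
```

View pics/w10c.png

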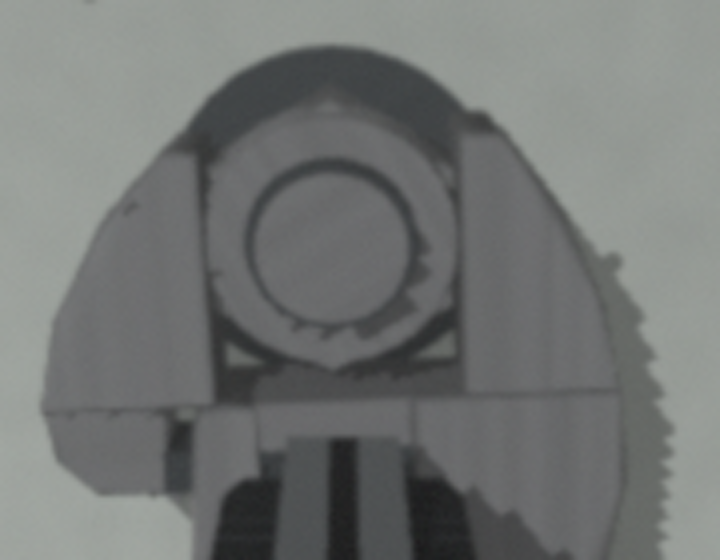

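{"op": "servo_tool", "data": {"plan": [[0,0,15,0,1],[0,0,40,0,1],[-10,-6,70,-0.1,0.5],[-25,-15,75,-0.2,-0.2],[-40,-25,75,-0.3,-0.2],[-56,-35,75,-0.387,-0.2],[-66,-41,75,-0.387,-0.2],[-66,-41,75,-0.387,-0.2],[-66,-41,75,-0.387,-0.2],[-66,-41,75,-0.387,-0.2]], "squeeze": 100}}

```text
clock: 13.45
position: [0.5255, -0.0402, 0.1]
tool_rot: [-3.141, -0.0, 0.623]
force: [0.1, 0.3, 0.5]
grip_width: 0.0513
```

Run:
```python
from h import *
print(bot.observe()['position'],bot.observe()['tool_rot'],bot.observe()['force'])
c,f=shot("wrist","w11");shot("scene","s11");shot("side","d11")
c,f=load("d11"); a=cv2.resize(f[165:255,300:420],None,fx=6,fy=6,interpolation=cv2.INTER_CUBIC);cv2.imwrite("pics/d11c.png",a)
```

```text
[ 0.52548074 -0.04017215  0.09998726] [-3.14148868e+00 -3.29067232e-04  6.23427506e-01] [0.13072736 0.32069468 0.5117262 ]
```

View pics/w11.png

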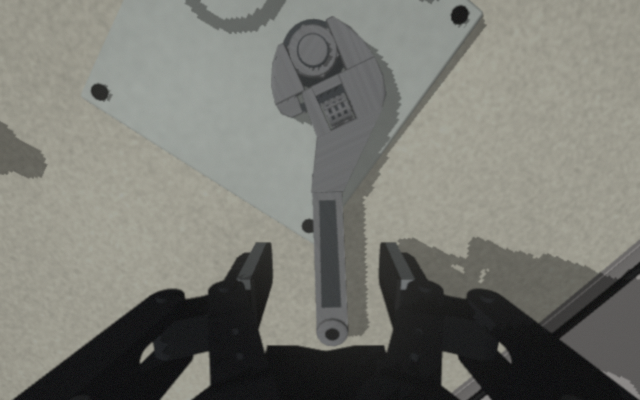

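View pics/d11c.png

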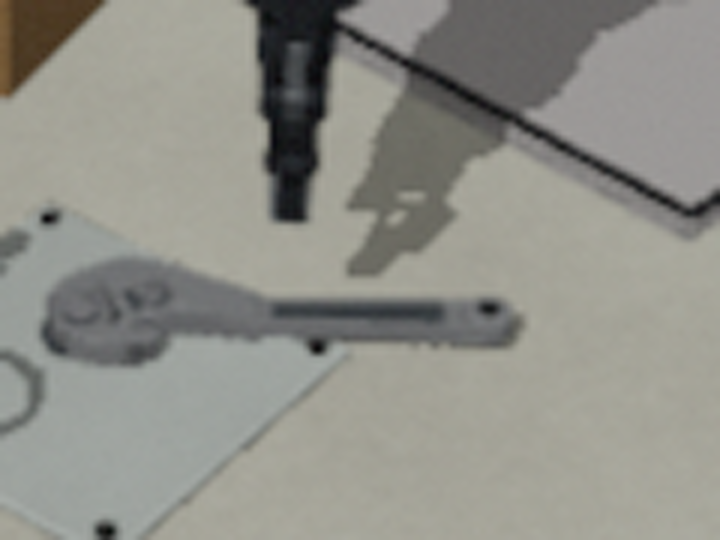

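Run:
```python
from h import *
np.set_printoptions(precision=4,suppress=True)
c,f=load("w11"); a=cv2.resize(f[10:150,260:400],None,fx=4,fy=4,interpolation=cv2.INTER_CUBIC);cv2.imwrite("pics/w11c.png",a)
e=onz(c,[(332,334)],.024)[0];w=onz(c,[(337.5,105.5)],.027)[0];s=onz(c,[(313,49)],.025)[0]
v=w-e;wx=np.arctan2(v[1],v[0])+np.arctan2(75.3,157.7);print(e,w,s,np.hypot(*v[:2]),"wx",wx,np.degrees(wx),"yaw",wx+np.radians(157.5)-np.pi)
R=np.array([[np.cos(wx),-np.sin(wx)],[np.sin(wx),np.cos(wx)]])
mo=(w[:2]-R@[-.041,.001]+e[:2]-R@[-.1987,.0763])/2
print("mouth",mo,"grip",mo+R@[-.1035,.0369],"nut in wrench",R.T@(s[:2]-mo))
```

```text
[ 0.4409 -0.1072  0.024 ] [ 0.5877 -0.0047  0.027 ] [0.6065 0.0282 0.025 ] 0.17906830370958124 wx 1.054758232599792 60.43319513464608 yaw 0.6620591509010678
mouth [0.6071 0.0292] grip [ 0.5239 -0.0426] nut in wrench [-0.0012 -0.0001]
```

View pics/w11c.png

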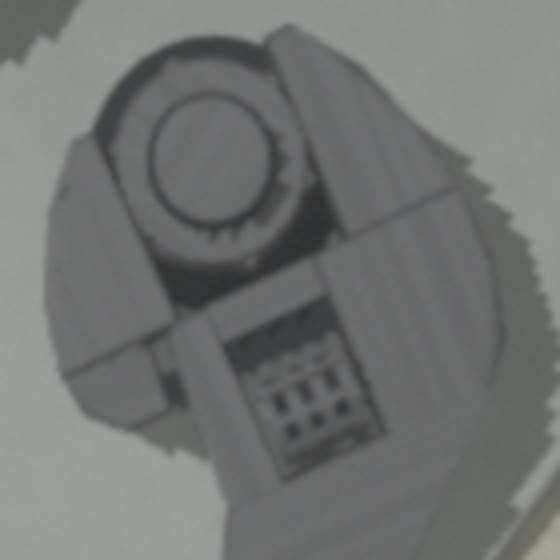

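{"op": "servo_tool", "data": {"plan": [[-1,-1,-25,0.02,-0.2],[-1,-2,-50,0.039,-0.2],[-1,-2,-68,0.039,-0.2],[-1,-2,-80,0.039,-0.2],[-1,-2,-85,0.039,-0.2],[-1,-2,-85,0.039,0.2],[-1,-2,-85,0.039,0.7],[-1,-2,-85,0.039,1],[-1,-2,-85,0.039,1],[-1,-2,-85,0.039,1]], "squeeze": 80}}

```text
clock: 14.43
position: [0.5243, -0.0427, 0.0164]
tool_rot: [3.141, -0.001, 0.66]
force: [-2.0, -0.4, 8.2]
grip_width: 0.0191
```

Run:
```python
import numpy as np
from workcell import bot
s=bot.observe();print(s['position'],s['tool_rot'],s['force'],s['moment'],s['grip_width'])
n=np.array([.607,.0287]);p=s['position'][:2]-n;print(p,np.hypot(*p))
for k in range(0,12):
    a=-0.1*k;q=np.array([[np.cos(a),-np.sin(a)],[np.sin(a),np.cos(a)]])@p-p;print(round(a,2),np.round(q*1000,1))
```

```text
[ 0.52430957 -0.04270704  0.01635218] [ 3.14073165e+00 -1.19908861e-03  6.59789300e-01] [-2.00601476 -0.36699505  8.2479096 ] [-0.02406274  0.43572279 -0.04492087] 0.019113229150173484
[-0.08269043 -0.07140704] 0.10925508327019741
-0.0 [0. 0.]
-0.1 [-6.7  8.6]
-0.2 [-12.5  17.9]
-0.3 [-17.4  27.6]
-0.4 [-21.3  37.8]
-0.5 [-24.1  48.4]
-0.6 [-25.9  59.2]
-0.7 [-26.6  70.1]
-0.8 [-26.1  81. ]
-0.9 [-24.6  91.8]
-1.0 [-22.1 102.4]
-1.1 [-18.5 112.7]
```

{"op": "servo_tool", "data": {"plan": [[-4,5,0.6,-0.06,1],[-8,10.5,0.6,-0.12,1],[-11.5,16,0.6,-0.18,1],[-14.5,21.7,0.6,-0.24,1],[-17.4,27.6,0.6,-0.3,1],[-19.8,33.7,0.6,-0.36,1],[-21.9,40,0.6,-0.42,1],[-23.7,46.2,0.6,-0.48,1],[-25,52.7,0.6,-0.54,1],[-25.9,59.2,0.6,-0.6,1]]}}

```text
clock: 15.27
position: [0.4984, 0.0165, 0.0166]
tool_rot: [3.141, -0.002, 0.056]
force: [1.9, -3.0, -1.2]
grip_width: 0.0186
```

Run:
```python
from h import *
s=bot.observe();print(s['position'],s['tool_rot'],s['force'],s['moment'],s['grip_width'])
c,f=shot("wrist","w12")
a=cv2.resize(f[0:150,220:440],None,fx=3,fy=3,interpolation=cv2.INTER_CUBIC);cv2.imwrite("pics/w12c.png",a)
```

```text
[0.49836406 0.01649956 0.01655624] [ 3.14137995e+00 -1.58246416e-03  5.64741503e-02] [ 1.89668054 -2.96965764 -1.22123658] [-0.65347928 -0.23110796  0.04710884] 0.018585493954959974
```

View pics/w12c.png

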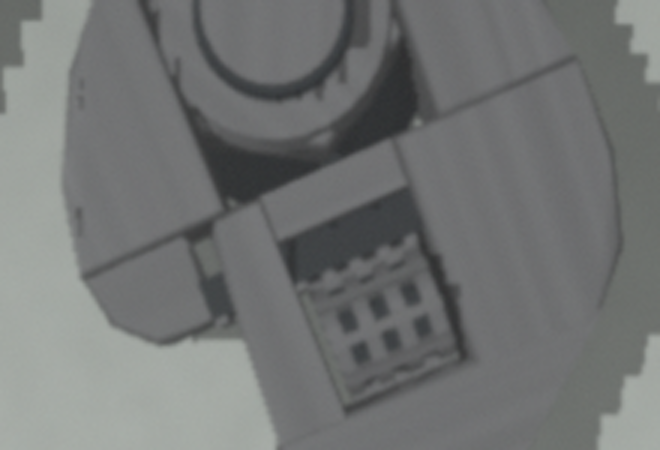

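{"op": "servo_tool", "data": {"plan": [[-0.3,4.3,0,-0.04,1],[-0.6,8.7,0,-0.08,1],[-0.7,13,0,-0.12,1],[-0.6,17.4,0,-0.16,1],[-0.2,21.8,0,-0.2,1],[0.3,26.1,0,-0.24,1],[0.9,30.4,0,-0.28,1],[1.3,32.6,0,-0.3,1],[1.3,32.6,0,-0.3,1],[1.3,32.6,0,-0.3,1]]}}

```text
clock: 16.15
position: [0.4997, 0.0491, 0.0164]
tool_rot: [-3.141, -0.001, -0.239]
force: [0.4, -1.3, 6.4]
grip_width: 0.0185
```

Run:
```python
from h import *
s=bot.observe();print(s['position'],s['tool_rot'],s['force'],s['moment'],s['grip_width'])
n=np.array([.607,.0287]);p=s['position'][:2]-n;print(p,np.hypot(*p))
```

```text
[0.49968445 0.04913995 0.0163607 ] [-3.14100168e+00 -1.03314646e-03 -2.38602709e-01] [ 0.40879757 -1.28225123  6.35389467] [-0.22507169 -0.2019735  -0.17155234] 0.01850634824566068
[-0.10731555  0.02043995] 0.1092447633215746
```

{"op": "servo_tool", "data": {"plan": [[0.5,2.7,0,-0.025,1],[1.2,5.3,0,-0.05,1],[1.8,8,0,-0.075,1],[2.6,10.6,0,-0.1,1],[3.4,13.2,0,-0.125,1],[4.2,15.8,0,-0.15,1],[4.2,15.8,0,-0.15,1],[4.2,15.8,0,-0.15,1],[4.2,15.8,0,-0.15,1],[4.2,15.8,0,-0.15,1]]}}

```text
clock: 16.98
position: [0.5038, 0.0644, 0.0163]
tool_rot: [-3.141, -0.001, -0.39]
force: [-0.3, -4.7, 5.5]
grip_width: 0.0189
```

Run:
```python
from h import *
s=bot.observe();print(s['position'],s['tool_rot'],s['force'],s['moment'],s['grip_width'])
n=np.array([.607,.0287]);p=s['position'][:2]-n;print(p,np.hypot(*p))
c,f=shot("wrist","w13")
a=cv2.resize(f[0:150,220:440],None,fx=3,fy=3,interpolation=cv2.INTER_CUBIC);cv2.imwrite("pics/w13c.png",a)
```

```text
[0.5037774  0.06435798 0.01630469] [-3.14140236e+00 -9.85141238e-04 -3.90081396e-01] [-0.29006662 -4.7326914   5.51083868] [-1.10487858 -0.14682363  0.07950173] 0.018924760110292566
[-0.1032226   0.03565798] 0.10920803914057861
```

View pics/w13c.png

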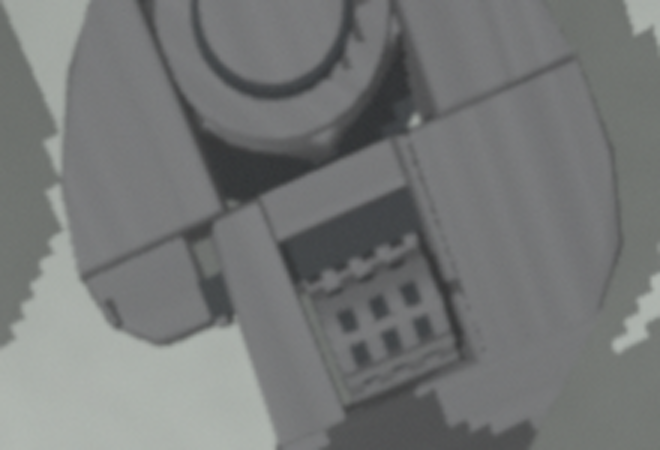

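{"op": "servo_tool", "data": {"plan": [[0.4,1,0,-0.01,1],[0.7,2,0,-0.02,1],[1,3,0,-0.03,1],[1.4,4,0,-0.04,1],[1.4,4,0,-0.04,1],[1.4,4,0,-0.04,1],[1.4,4,0,-0.04,1],[1.4,4,0,-0.04,1],[1.4,4,0,-0.04,1],[1.4,4,0,-0.04,1]]}}

```text
clock: 17.87
position: [0.5051, 0.0676, 0.0163]
tool_rot: [3.141, -0.001, -0.431]
force: [0.1, -9.9, 6.6]
grip_width: 0.0187
```

Run:
```python
from h import *
s=bot.observe();print(s['position'],s['tool_rot'],s['force'],s['moment'],s['grip_width'])
c,f=shot("wrist","w14")
a=cv2.resize(f[0:150,220:440],None,fx=3,fy=3,interpolation=cv2.INTER_CUBIC);cv2.imwrite("pics/w14c.png",a)
```

```text
[0.50512621 0.06756782 0.01627188] [ 3.14100727e+00 -1.38331849e-03 -4.30516754e-01] [ 0.0516834  -9.88971592  6.55144352] [-2.08435347 -0.11775766  0.30016913] 0.018669020465441836
```

View pics/w14c.png

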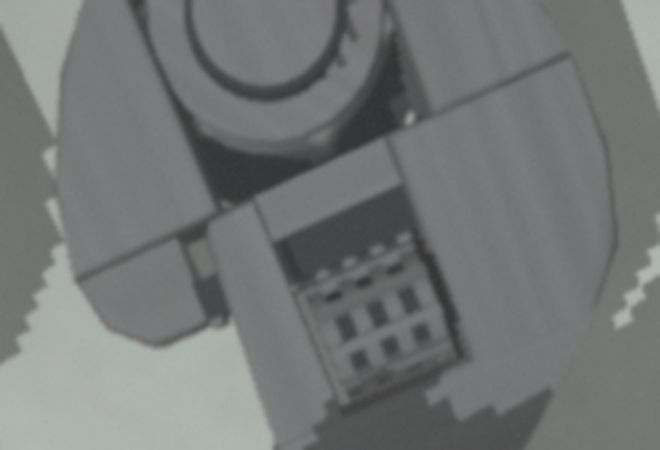

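{"op": "servo_tool", "data": {"plan": [[0.3,1,0,-0.01,1],[0.7,2,0,-0.02,1],[1,3,0,-0.03,1],[1,3,0,-0.03,1],[1,3,0,-0.03,1],[1,3,0,-0.03,1],[1,3,0,-0.03,1],[1,3,0,-0.03,1],[1,3,0,-0.03,1],[1,3,0,-0.03,1]]}}

```text
clock: 18.75
position: [0.5062, 0.0704, 0.0163]
tool_rot: [3.141, -0.002, -0.461]
force: [0.6, -9.2, 6.2]
grip_width: 0.0185
```

Run:
```python
from h import *
s=bot.observe();print(s['position'],s['tool_rot'],s['force'],s['moment'],s['grip_width'])
c,f=shot("wrist","w15")
a=cv2.resize(f[0:150,220:440],None,fx=3,fy=3,interpolation=cv2.INTER_CUBIC);cv2.imwrite("pics/w15c.png",a)
```

```text
[0.50620603 0.07042644 0.01625519] [ 3.14093384e+00 -1.63527823e-03 -4.60560827e-01] [ 0.60656149 -9.17953944  6.1694333 ] [-2.17237942 -0.24376193  0.29510445] 0.018524934661144667
```

View pics/w15c.png

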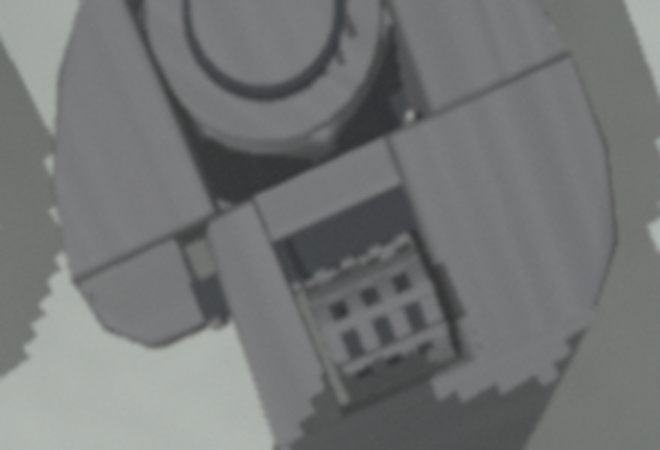

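{"op": "servo_tool", "data": {"plan": [[-0.4,-1,0,0.01,1],[-0.8,-2,0,0.02,1],[-1.2,-3,0,0.03,1],[-1.6,-4,0,0.04,1],[-1.6,-4,0,0.04,1],[-1.6,-4,0,0.04,1],[-1.6,-4,0,0.04,1],[-1.6,-4,0,0.04,1],[-1.6,-4,0,0.04,1],[-1.6,-4,0,0.04,1]]}}

```text
clock: 19.63
position: [0.505, 0.0678, 0.0163]
tool_rot: [-3.141, -0.002, -0.42]
force: [4.9, -2.6, 4.4]
grip_width: 0.0184
```

Run:
```python
from h import *
s=bot.observe();print(s['position'],s['tool_rot'],s['force'],s['moment'],s['grip_width'])
```

```text
[0.50503096 0.06782168 0.0162713 ] [-3.14070016e+00 -1.55153022e-03 -4.19912938e-01] [ 4.89058581 -2.58800888  4.39931597] [-0.54823051 -1.09665644 -0.0861866 ] 0.018362628457544886
```

{"op": "servo_tool", "data": {"plan": [[0.5,0,2,0,1],[0.5,0,5,0,1],[0.5,0,9,0,1],[0.5,0,14,0,1],[0.5,0,20,0,1],[0.5,0,27,0,1],[0.5,0,35,0,1],[0.5,0,45,0,1],[0.5,0,55,0,1],[0.5,0,60,0,1]]}}

```text
clock: 20.47
position: [0.5043, 0.0682, 0.0766]
tool_rot: [-3.141, 0.001, -0.42]
force: [-0.7, -0.3, -4.3]
grip_width: 0.0182
```

Run:
```python
from h import *
s=bot.observe();print(s['position'],s['tool_rot'],s['force'],s['moment'],s['grip_width'])
shot("wrist","w16");shot("side","d16");shot("scene","s16")
c,f=load("d16"); a=cv2.resize(f[165:255,280:400],None,fx=6,fy=6,interpolation=cv2.INTER_CUBIC);cv2.imwrite("pics/d16c.png",a)
```

```text
[0.50434108 0.06823132 0.07662523] [-3.14121965e+00  7.57590982e-04 -4.19519080e-01] [-0.70104868 -0.34172405 -4.31274616] [ 0.11926333  0.11467561 -0.00886115] 0.018162308084944564
```

View pics/w16.png

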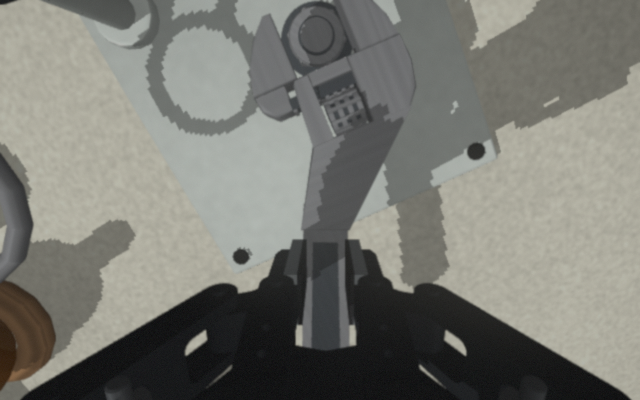

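View pics/d16c.png

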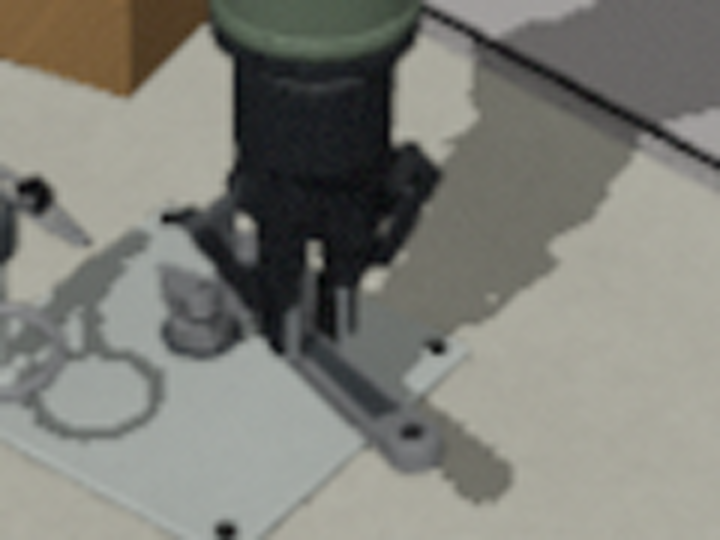

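{"op": "servo_tool", "data": {"plan": [[0,-5,25,0.05,1],[5,-20,45,0.1,1],[16,-40,50,0.15,1],[30,-60,50,0.2,1],[45,-85,50,0.25,1],[60,-105,48,0.3,1],[75,-125,45,0.35,1],[88,-140,43,0.4,1],[95,-149,43,0.45,1],[95,-149,43,0.49,1]]}}

```text
clock: 21.45
position: [0.6002, -0.0836, 0.1179]
tool_rot: [3.141, 0.001, 0.07]
force: [-1.4, 0.6, -4.2]
grip_width: 0.0179
```

Run:
```python
from h import *
s=bot.observe();print(s['position'],s['tool_rot'],s['force'],s['moment'],s['grip_width'])
c,f=shot("wrist","w17")
n=480; S=.05/n;cx,cy=.607,.029
xs=cx+(np.arange(n)-n/2)*S; ys=cy-(np.arange(n)-n/2)*S
X,Y=np.meshgrid(xs,ys); P=np.c_[X.ravel(),Y.ravel(),np.full(X.size,.022)]
uv=proj(c,P).astype(np.float32).reshape(n,n,2)
im=cv2.remap(f,uv[...,0],uv[...,1],cv2.INTER_CUBIC)
cv2.imwrite("pics/nut17.png",cv2.normalize(im,None,0,255,cv2.NORM_MINMAX))
```

```text
[ 0.60017045 -0.08355976  0.11786258] [3.14079288e+00 7.09933774e-04 7.02769462e-02] [-1.37022238  0.61009147 -4.18555945] [-0.04818767  0.18402915  0.02896945] 0.017859129117923127
```

View pics/nut17.png

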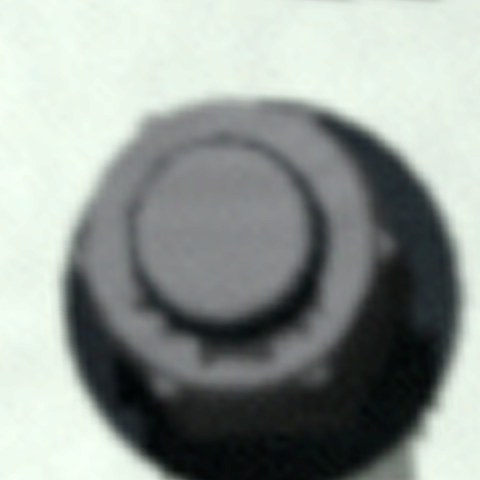

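View pics/w17.png

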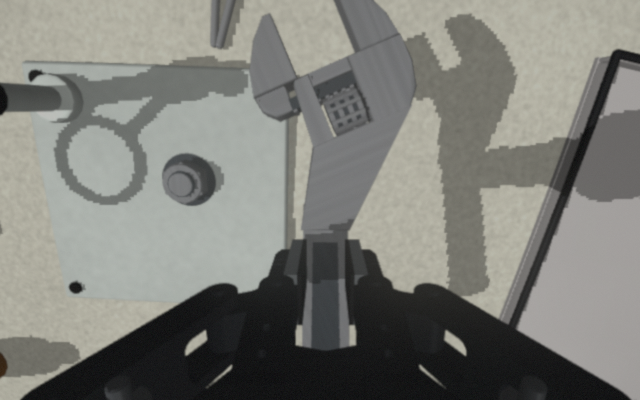

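{"op": "servo_tool", "data": {"plan": [[-3,-25,5,0,1],[-9,-60,8,0,1],[-16,-98,8,0,1],[-24,-136,8,0,1],[-32,-174,8,0,1],[-39,-212,5,0,1],[-46,-250,0,0,1],[-53,-285,-15,0,1],[-58,-310,-35,0,1],[-58,-317,-55,0,1]]}}

```text
clock: 22.33
position: [0.539, -0.4028, 0.0629]
tool_rot: [3.14, 0.001, 0.064]
force: [-0.3, 0.0, -4.7]
grip_width: 0.018
```

{"op": "servo_tool", "data": {"plan": [[0,0,-12,0,1],[0,0,-24,0,1],[0,0,-33,0,1],[0,0,-40,0,1],[0,0,-44,0,1],[0,0,-47,0,1],[0,0,-48,0,1],[0,0,-48,0,1],[0,0,-48,0,1],[0,0,-48,0,1]]}}

```text
clock: 23.17
position: [0.5421, -0.3983, 0.0165]
tool_rot: [3.141, -0.001, 0.07]
force: [-0.3, -1.0, 1.7]
grip_width: 0.0181
```

Run:
```python
from h import *
s=bot.observe();print(s['position'],s['tool_rot'],s['force'],s['moment'],s['grip_width'])
c,f=shot("scene","s18");cv2.imwrite("pics/s18c.png",cv2.resize(f[190:390,90:310],None,fx=3,fy=3))
```

```text
[ 0.54207473 -0.39834047  0.01650257] [ 3.14095605e+00 -9.68786800e-04  6.96746632e-02] [-0.30599653 -1.0490383   1.71336884] [-0.11971061 -0.19806999 -0.1371345 ] 0.0181069525448208
```

View pics/s18c.png

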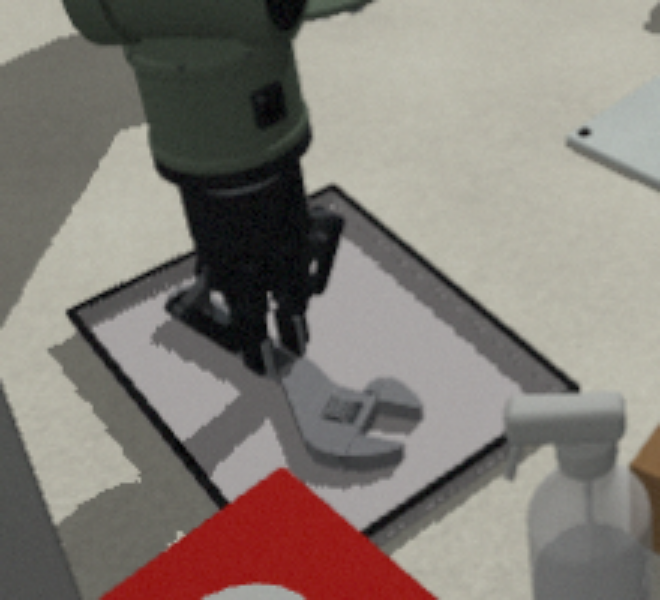

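{"op": "servo_tool", "data": {"plan": [[0,0,-1,0,1],[0,0,-2,0,1],[0,0,-2,0,1],[0,0,-2,0,0.6],[0,0,-2,0,0.3],[0,0,-2,0,0.1],[0,0,-2,0,-0.1],[0,0,-2,0,-0.3],[0,0,8,0,-0.3],[0,0,20,0,-0.3]], "squeeze": 40}}

```text
clock: 24.05
position: [0.5412, -0.3978, 0.036]
tool_rot: [-3.141, 0.001, 0.07]
force: [-0.8, 0.6, 0.1]
grip_width: 0.0556
```

{"op": "servo_tool", "data": {"plan": [[0,10,40,0,-0.3],[0,30,80,0.1,-0.3],[0,50,120,0.2,-0.3],[0,70,160,0.3,-0.3],[0,90,190,0.4,-0.3],[0,110,200,0.5,-0.3],[0,110,200,0.5,-0.3],[0,110,200,0.5,-0.3],[0,110,200,0.5,-0.3],[0,110,200,0.5,-0.3]]}}

```text
clock: 24.88
position: [0.5411, -0.2889, 0.2355]
tool_rot: [-3.141, 0.001, 0.568]
force: [0.4, 0.1, -0.4]
grip_width: 0.0552
```

Run:
```python
from h import *
s=bot.observe();print(s['position'],s['tool_rot'],s['force'],s['moment'],s['grip_width'])
c,f=shot("scene","s19");cv2.imwrite("pics/s19c.png",cv2.resize(f[190:390,90:310],None,fx=3,fy=3))
shot("wrist","w19");shot("side","d19")
```

```text
[ 0.54106629 -0.28887645  0.23548095] [-3.14116329e+00  9.55406892e-04  5.67588897e-01] [ 0.35836299  0.13631073 -0.37557724] [ 0.00201177  0.03769001 -0.01641116] 0.05519864391747524
```

View pics/s19c.png

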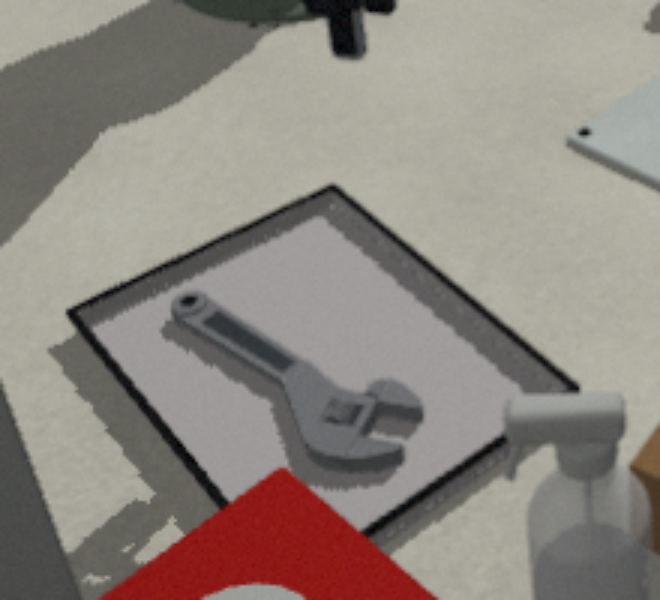

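View pics/w19.png

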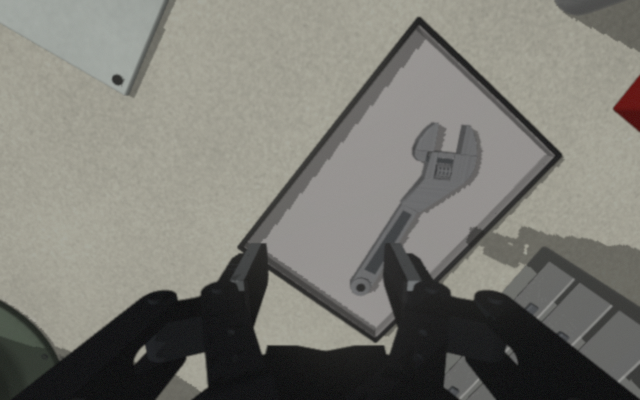

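View pics/d19.png

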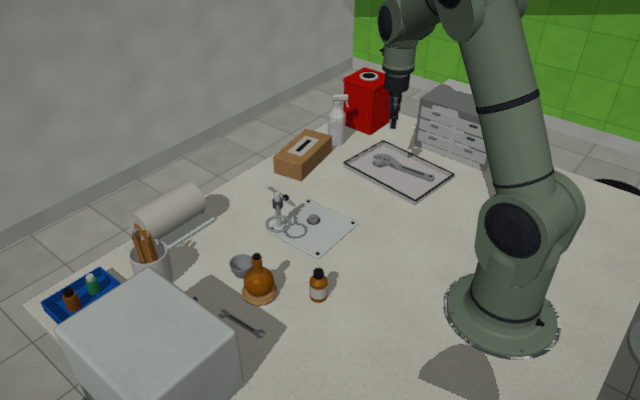

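{"op": "servo_tool", "data": {"plan": [[0,30,5,0.07,-0.3],[0,65,10,0.15,-0.3],[0,103,15,0.23,-0.3],[0,141,15,0.31,-0.3],[0,179,15,0.39,-0.3],[0,217,15,0.47,-0.3],[0,255,15,0.55,-0.3],[0,293,15,0.63,-0.3],[0,331,15,0.71,-0.3],[0,369,15,0.79,-0.3]]}}

```text
clock: 25.87
position: [0.5414, 0.0823, 0.2506]
tool_rot: [-3.141, 0.0, 1.363]
force: [1.8, -0.0, -0.2]
grip_width: 0.0555
```

{"op": "servo_tool", "data": {"plan": [[0,38,0,0.08,-0.3],[0,76,0,0.16,-0.3],[0,114,0,0.21,-0.3],[-2,150,0,0.21,-0.3],[-4,180,0,0.21,-0.3],[-6,205,0,0.21,-0.3],[-7,220,0,0.21,-0.3],[-7,220,0,0.21,-0.3],[-7,220,0,0.21,-0.3],[-7,220,0,0.21,-0.3]]}}

```text
clock: 26.7
position: [0.5352, 0.2993, 0.2507]
tool_rot: [-3.142, 0.001, 1.568]
force: [0.4, -1.1, -0.3]
grip_width: 0.0556
```

Run:
```python
from h import *
s=bot.observe();print(s['position'],s['tool_rot'],s['force'],s['qpos'],s['grip_width'])
shot("wrist","w20")
```

```text
[0.53518574 0.29926754 0.25070578] [-3.14152739e+00  9.89417912e-04  1.56800940e+00] [ 0.36225551 -1.13187419 -0.29921931] [-0.61059768  0.48369553  0.00537308  1.61186288 -0.0019917   1.04666028
 -0.60762986] 0.05561313402609569
```

View pics/w20.png

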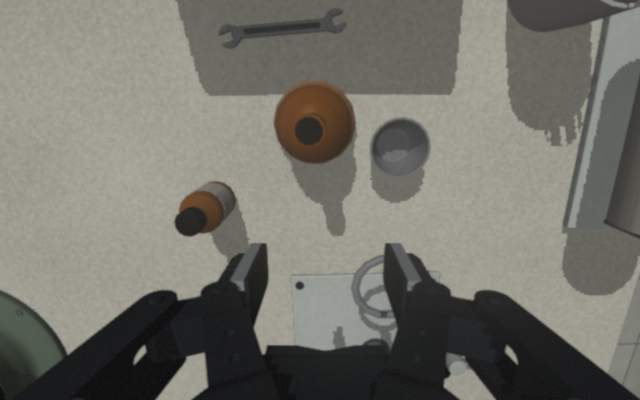

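Run:
```python
from h import *
np.set_printoptions(precision=4,suppress=True)
c,f=load("w20")
hsv=cv2.cvtColor(f,cv2.COLOR_BGR2HSV)
m=((hsv[...,0]<18)&(hsv[...,1]>140)).astype(np.uint8);m[:, :250]=0;m[200:]=0;m[:,370:]=0
m=cv2.morphologyEx(m,cv2.MORPH_CLOSE,np.ones((25,25)))
k=cv2.findContours(m,0,2)[0];k=max(k,key=cv2.contourArea);print("bulb",cv2.minEnclosingCircle(k),cv2.fitEllipse(k))
bc=np.array(cv2.fitEllipse(k)[0])
g=f.max(2);d=((g<45)).astype(np.uint8);d[:, :290]=0;d[:,330:]=0;d[:110]=0;d[150:]=0
k=max(cv2.findContours(d,0,2)[0],key=cv2.contourArea);print("stop",cv2.minEnclosingCircle(k),cv2.contourArea(k))
st=cv2.minEnclosingCircle(k)[0]
cs,fs=load("scene0");cd,fd=load("side0")
cv2.imwrite("pics/fl_s.png",cv2.resize(fs[140:210,340:410],None,fx=8,fy=8,interpolation=cv2.INTER_CUBIC))
cv2.imwrite("pics/fl_d.png",cv2.resize(fd[240:315,225:300],None,fx=8,fy=8,interpolation=cv2.INTER_CUBIC))
for z in (.05,.055,.06): print(z,onz(c,[bc],z),onz(c,[st],z+.092))
```

```text
bulb ((311.0471496582031, 113.663818359375), 34.34074401855469) ((310.8084716796875, 115.19454193115234), (58.803897857666016, 64.26871490478516), 63.99901580810547)
stop ((311.0, 129.5), 12.093486785888672) 154.5
0.05 [[0.5195 0.3624 0.05  ]] [[0.5235 0.3534 0.142 ]]
0.055 [[0.5197 0.3625 0.055 ]] [[0.5237 0.3537 0.147 ]]
0.06 [[0.5199 0.3626 0.06  ]] [[0.524 0.354 0.152]]
```

View pics/fl_s.png

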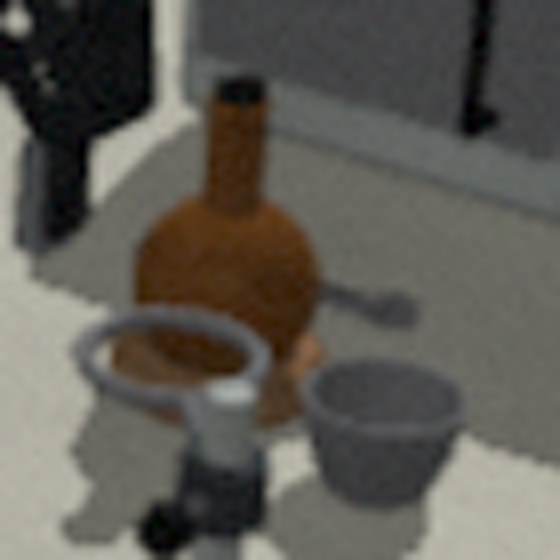

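View pics/fl_d.png

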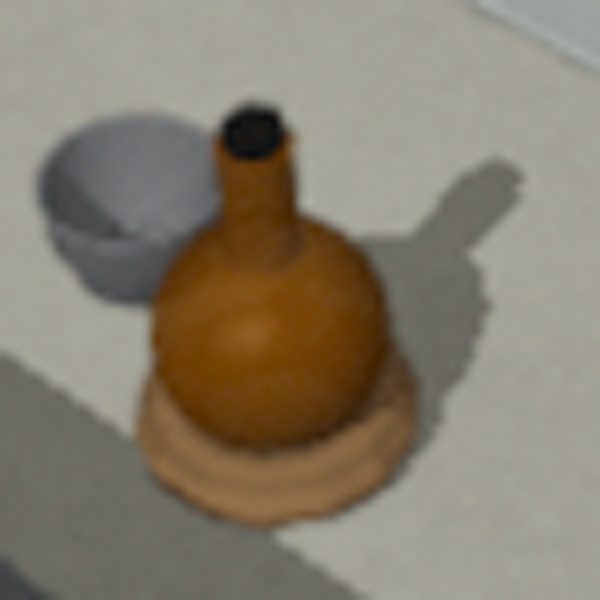

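Run:
```python
from h import *
np.set_printoptions(precision=4,suppress=True)
c,f=load("w20");cs=load("scene0")[0];cd=load("side0")[0]
cv2.imwrite("pics/w20c.png",cv2.resize(f[70:180,260:370],None,fx=5,fy=5,interpolation=cv2.INTER_CUBIC))
for nm,a,b,d in (("stop",(370,151),(256.6,256),(309,130)),("bulb",(368.5,176),(258.75,281.3),(315,122))):
    print(nm,tri(cs,a,cd,b),tri(cs,a,c,d),tri(cd,b,c,d))
```

```text
stop (array([0.5225, 0.3511, 0.139 ]), np.float64(7.39350379874788e-05)) (array([0.5217, 0.3528, 0.1382]), np.float64(0.0002115208756481174)) (array([0.5216, 0.3525, 0.1404]), np.float64(0.0010020150692539225))
bulb (array([0.5239, 0.3519, 0.0477]), np.float64(0.0012583906620055687)) (array([0.5233, 0.355 , 0.0463]), np.float64(0.0009148710408849462)) (array([0.5228, 0.3542, 0.0497]), np.float64(0.0031603170810095295))
```

View pics/w20c.png

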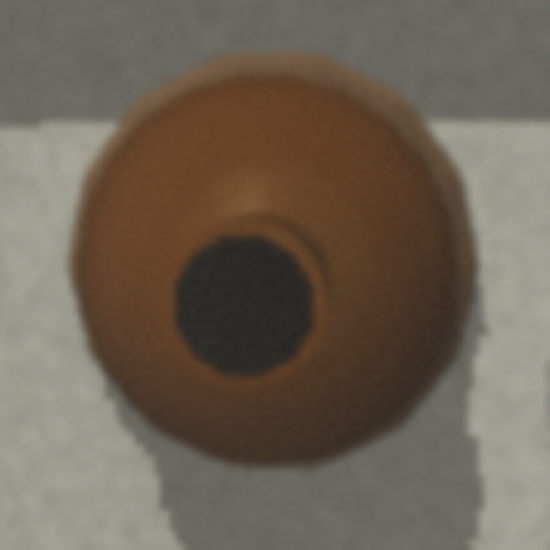

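{"op": "servo_tool", "data": {"plan": [[-6,27,0,0,-0.3],[-13,53,-10,0,-0.3],[-13,53,-35,0,-0.3],[-13,53,-65,0,-0.3],[-13,53,-95,0,-0.3],[-13,53,-120,0,-0.3],[-13,53,-140,0,-0.3],[-13,53,-150,0,-0.3],[-13,53,-152,0,-0.3],[-13,53,-152,0,-0.3]]}}

```text
clock: 27.58
position: [0.5221, 0.3533, 0.0992]
tool_rot: [-3.142, 0.0, 1.569]
force: [0.2, 0.3, 1.2]
grip_width: 0.0557
```

Run:
```python
from h import *
s=bot.observe();print(s['position'],s['tool_rot'],s['force'],s['grip_width'])
shot("wrist","w21")
```

```text
[0.52208188 0.35328457 0.09916324] [-3.14158635e+00  2.76700960e-04  1.56879989e+00] [0.20762001 0.25879757 1.16974158] 0.055655229807834494
```

View pics/w21.png

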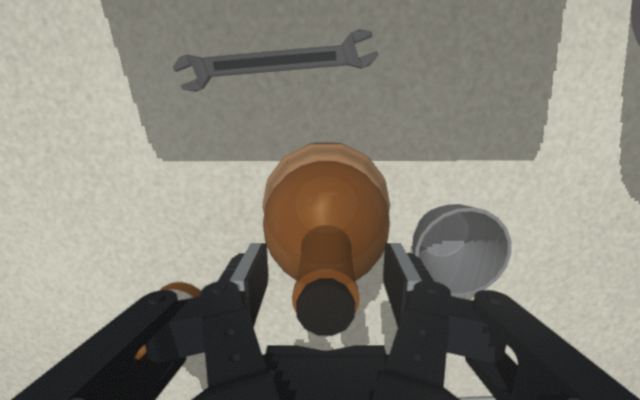

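{"op": "servo_tool", "data": {"plan": [[0,0,0,0,0.0],[0,0,0,0,0.3],[0,0,0,0,0.6],[0,0,0,0,1],[0,0,0,0,1],[0,0,0,0,1],[0,0,0,0,1],[0,0,3,0,1],[0,0,8,0,1],[0,0,15,0,1]], "squeeze": 40}}

```text
clock: 28.47
position: [0.5214, 0.3537, 0.1141]
tool_rot: [-3.141, 0.0, 1.57]
force: [0.4, -0.2, -3.1]
grip_width: 0.0237
```

{"op": "servo_tool", "data": {"plan": [[0,0,15,0,1],[0,0,35,0,1],[0,0,60,0,1],[0,0,85,0,1],[0,0,105,0,1],[0,0,115,0,1],[0,0,115,0,1],[0,0,115,0,1],[0,0,115,0,1],[0,0,115,0,1]]}}

```text
clock: 29.3
position: [0.5212, 0.3535, 0.2275]
tool_rot: [-3.14, 0.001, 1.57]
force: [-0.2, -1.4, -2.4]
grip_width: 0.0238
```

Run:
```python
from h import *
s=bot.observe();print(s['position'],s['tool_rot'],s['force'],s['grip_width'])
shot("wrist","w22");shot("side","d22");shot("scene","s22")
c,f=load("d22");cv2.imwrite("pics/d22c.png",cv2.resize(f[170:310,200:360],None,fx=4,fy=4,interpolation=cv2.INTER_CUBIC))
c,f=load("s22");cv2.imwrite("pics/s22c.png",cv2.resize(f[100:260,280:420],None,fx=3.7,fy=3.7,interpolation=cv2.INTER_CUBIC))
```

```text
[0.52118748 0.35354685 0.22748941] [-3.13995841e+00  1.29172684e-03  1.56976921e+00] [-0.23672428 -1.36140621 -2.4286953 ] 0.023817644006665334
```

View pics/d22c.png

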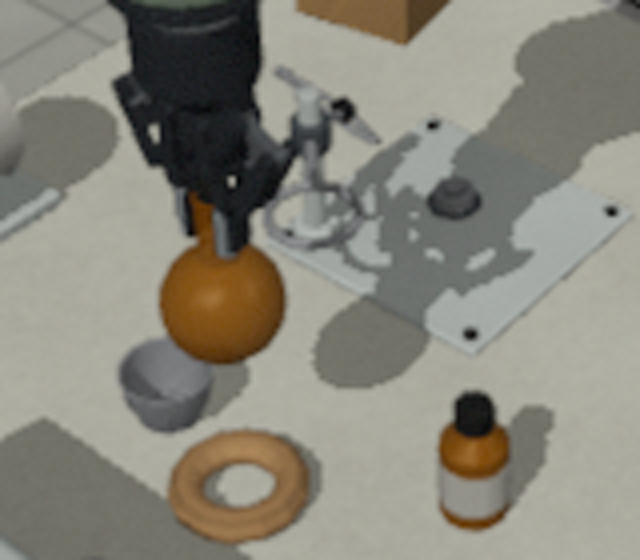

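View pics/s22c.png

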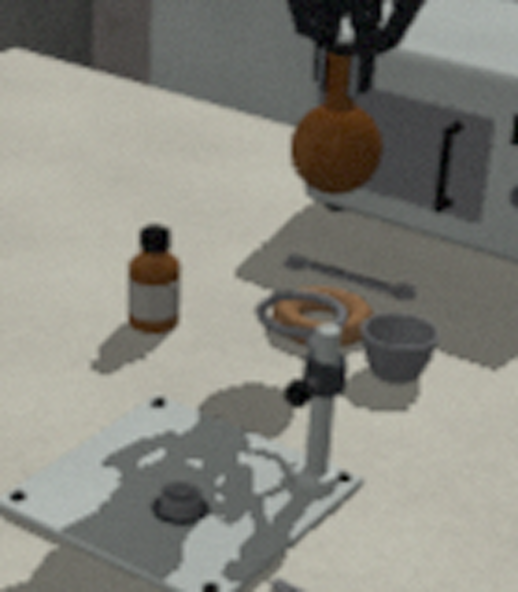

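View pics/w22.png

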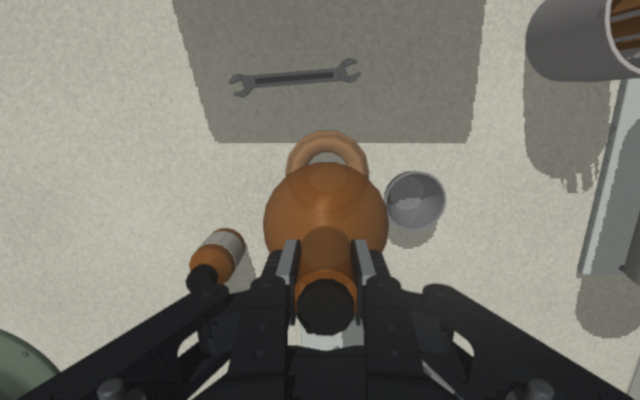

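Run:
```python
from h import *
np.set_printoptions(precision=4,suppress=True)
cs=load("scene0")[0];cd=load("side0")[0];cw,f=load("w20")
print(tri(cs,(361.6,184.5),cd,(278.4,224.2)))
print(onz(cs,[(361.6,184.5)],.105),onz(cd,[(278.4,224.2)],.105))
cv2.imwrite("pics/ringw.png",cv2.resize(f[240:340,280:440],None,fx=5,fy=5,interpolation=cv2.INTER_CUBIC))
```

```text
(array([0.5968, 0.194 , 0.1033]), np.float64(0.00159697985686439))
[[0.599  0.1919 0.105 ]] [[0.5946 0.1951 0.105 ]]
```

View pics/ringw.png

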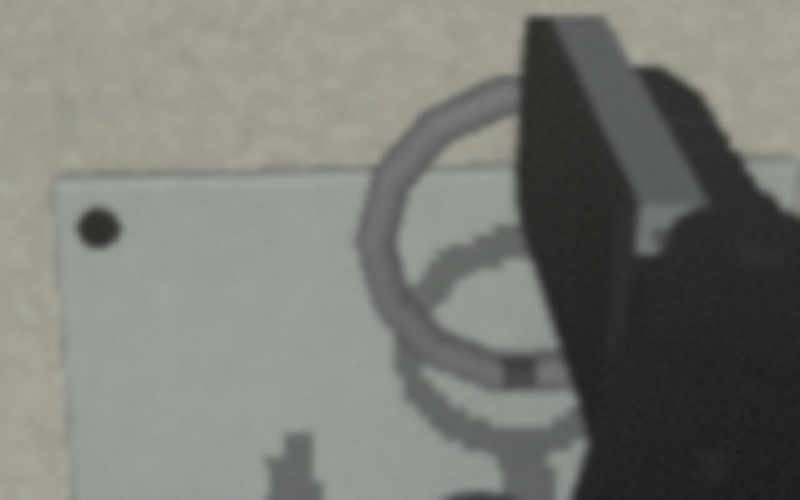

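{"op": "servo_tool", "data": {"plan": [[3,-8,5,0,1],[10,-22,10,0,1],[20,-42,10,0,1],[32,-67,10,0,1],[44,-92,10,0,1],[56,-117,10,0,1],[66,-138,10,0,1],[73,-153,10,0,1],[76,-159,8,0,1],[76,-159,5,0,1]]}}

```text
clock: 30.28
position: [0.5985, 0.1928, 0.2341]
tool_rot: [3.141, 0.0, 1.567]
force: [-0.3, -0.8, -2.7]
grip_width: 0.0238
```

Run:
```python
from h import *
np.set_printoptions(precision=4,suppress=True)
print(onz(load("w20")[0],[(383,286.4)],.105))
s=bot.observe();print(s['position'],s['tool_rot'],s['force'],s['grip_width'])
shot("wrist","w23");shot("side","d23");shot("scene","s23")
c,f=load("d23");cv2.imwrite("pics/d23c.png",cv2.resize(f[150:260,220:340],None,fx=5,fy=5,interpolation=cv2.INTER_CUBIC))
c,f=load("s23");cv2.imwrite("pics/s23c.png",cv2.resize(f[110:220,310:420],None,fx=5,fy=5,interpolation=cv2.INTER_CUBIC))
```

```text
[[0.5933 0.1935 0.105 ]]
[0.5985 0.1928 0.2341] [3.1409 0.0005 1.567 ] [-0.3022 -0.8096 -2.7255] 0.02378700871498219
```

View pics/d23c.png

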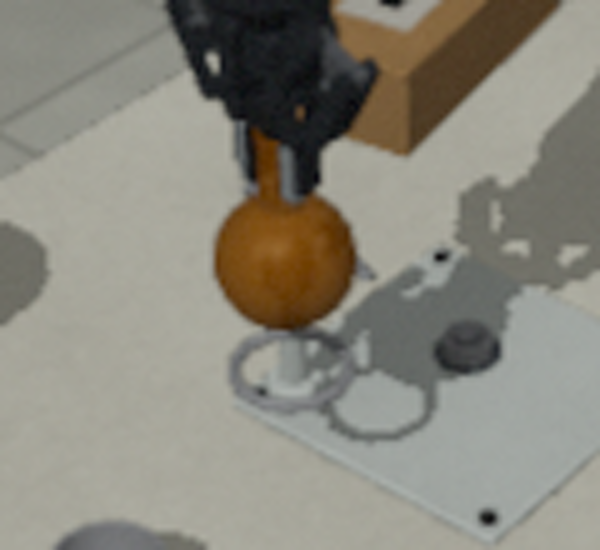

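View pics/s23c.png

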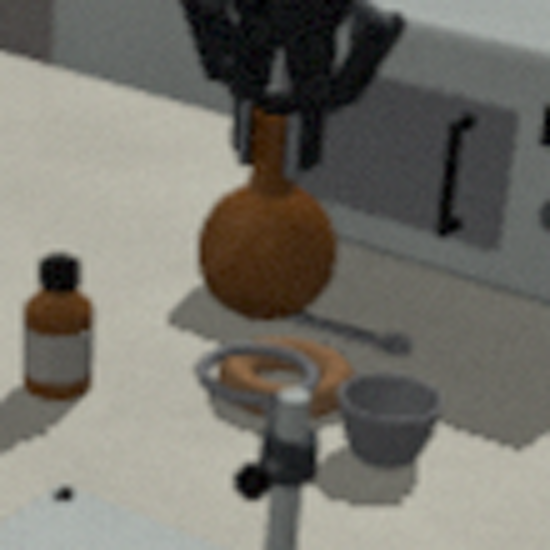

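Run:
```python
from h import *
np.set_printoptions(precision=4,suppress=True)
cs=load("s23")[0];cd=load("d23")[0]
print("bulb",tri(cs,(363.4,160),cd,(277.2,202)))
print("ring",tri(cs,(310+257/5,110+374/5),cd,(220+292/5,150+371/5)))
```

```text
bulb (array([0.5965, 0.1937, 0.1824]), np.float64(0.0017486907381171232))
ring (array([0.597 , 0.1933, 0.1027]), np.float64(0.0009100506030935813))
```

{"op": "servo_tool", "data": {"plan": [[0,0,-8,0,1],[0,0,-18,0,1],[0,0,-28,0,1],[0,0,-36,0,1],[0,0,-41,0,1],[0,0,-44,0,1],[0,0,-45.5,0,1],[0,0,-45.5,0,1],[0,0,-45.5,0,1],[0,0,-45.5,0,1]]}}

```text
clock: 31.27
position: [0.5978, 0.1949, 0.1888]
tool_rot: [3.141, -0.0, 1.57]
force: [0.3, 0.4, -1.4]
grip_width: 0.0235
```

Run:
```python
from h import *
s=bot.observe();print(s['position'],s['tool_rot'],s['force'],s['moment'])
```

```text
[0.59783387 0.19492268 0.18878743] [ 3.14104473e+00 -2.26682450e-04  1.56968740e+00] [ 0.28710291  0.42408094 -1.44922118] [ 0.02141804 -0.00832178 -0.00647125]
```

{"op": "servo_tool", "data": {"plan": [[0,0,-0.5,0,1],[0,0,-1,0,1],[0,0,-1.5,0,1],[0,0,-1.5,0,1],[0,0,-1.5,0,1],[0,0,-1.5,0,1],[0,0,-1.5,0,1],[0,0,-1.5,0,1],[0,0,-1.5,0,1],[0,0,-1.5,0,1]]}}

```text
clock: 32.1
position: [0.5976, 0.1949, 0.1869]
tool_rot: [-3.142, -0.0, 1.57]
force: [0.1, 0.3, -1.6]
grip_width: 0.0237
```

Run:
```python
from h import *
s=bot.observe();print(s['position'],s['tool_rot'],s['force'],s['moment'])
```

```text
[0.59763654 0.19487504 0.18688878] [-3.14155543e+00 -9.42677231e-06  1.56973377e+00] [ 0.08823435  0.27872407 -1.56576427] [ 5.63570066e-02 -3.59397207e-05  1.76090452e-03]
```

Not in contact yet; lower a little more.

{"op": "servo_tool", "data": {"plan": [[0,0,-0.5,0,1],[0,0,-1,0,1],[0,0,-1.5,0,1],[0,0,-2,0,1],[0,0,-2,0,1],[0,0,-2,0,1],[0,0,-2,0,1],[0,0,-2,0,1],[0,0,-2,0,1],[0,0,-2,0,1]]}}

```text
clock: 32.93
position: [0.5977, 0.1948, 0.1849]
tool_rot: [3.142, 0.0, 1.57]
force: [0.4, -1.2, 1.2]
grip_width: 0.0239
```

Run:
```python
from h import *
s=bot.observe();print(s['position'],s['tool_rot'],s['force'],s['moment'])
shot("side","d24");shot("scene","s24")
c,f=load("d24");cv2.imwrite("pics/d24c.png",cv2.resize(f[150:260,220:340],None,fx=5,fy=5,interpolation=cv2.INTER_CUBIC))
c,f=load("s24");cv2.imwrite("pics/s24c.png",cv2.resize(f[110:220,310:420],None,fx=5,fy=5,interpolation=cv2.INTER_CUBIC))
```

```text
[0.59768961 0.19484859 0.18494232] [3.14150473e+00 1.65029207e-06 1.56965280e+00] [ 0.38926447 -1.18762884  1.24013765] [-0.22401965 -0.07192456  0.01339558]
```

View pics/d24c.png

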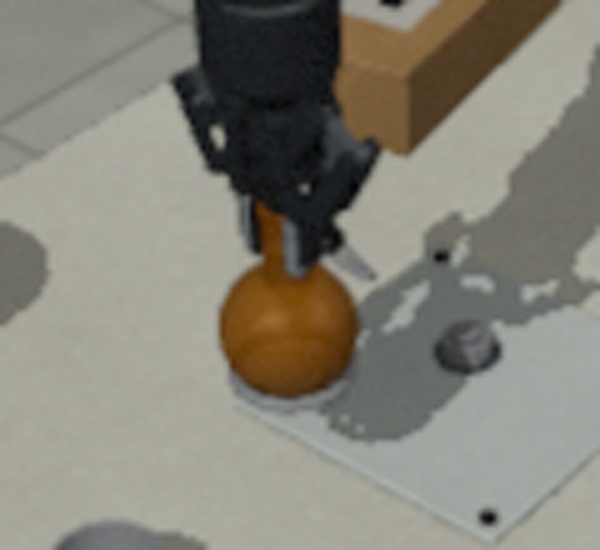

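View pics/s24c.png

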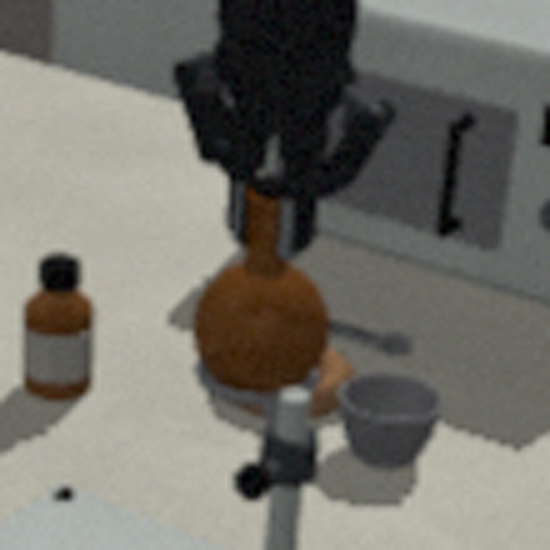

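{"op": "servo_tool", "data": {"plan": [[0,0,0,0,0.5],[0,0,0,0,0.4],[0,0,0,0,0.3],[0,0,0,0,0.2],[0,0,0,0,0.1],[0,0,0,0,0],[0,0,0,0,-0.2],[0,0,0,0,-0.3],[0,0,0,0,-0.3],[0,0,3,0,-0.3]], "squeeze": 20}}

```text
clock: 33.87
position: [0.5974, 0.1948, 0.1875]
tool_rot: [-3.141, 0.0, 1.57]
force: [-0.4, 0.6, -1.0]
grip_width: 0.0557
```

{"op": "servo_tool", "data": {"plan": [[0,0,8,0,-0.3],[0,0,20,0,-0.3],[0,0,35,0,-0.3],[0,0,55,0,-0.3],[0,0,75,0,-0.3],[0,0,95,0,-0.3],[0,0,110,0,-0.3],[-20,-15,115,0,-0.3],[-50,-40,120,0,-0.3],[-80,-65,120,0,-0.3]]}}

```text
clock: 34.7
position: [0.517, 0.1296, 0.3095]
tool_rot: [3.14, -0.001, 1.571]
force: [1.4, -0.5, 0.3]
grip_width: 0.0556
```

Run:
```python
from h import *
s=bot.observe();print(s['position'],s['tool_rot'],s['force'],s['moment'])
shot("side","d25");shot("scene","s25");shot("wrist","w25")
c,f=load("d25");cv2.imwrite("pics/d25c.png",cv2.resize(f[150:260,220:340],None,fx=5,fy=5,interpolation=cv2.INTER_CUBIC))
c,f=load("s25");cv2.imwrite("pics/s25c.png",cv2.resize(f[110:220,310:420],None,fx=5,fy=5,interpolation=cv2.INTER_CUBIC))
```

```text
[0.51696948 0.12957293 0.30949277] [ 3.13973342e+00 -7.00239032e-04  1.57052230e+00] [ 1.44127327 -0.54742322  0.29801854] [-0.00528858 -0.07699317  0.00033694]
```

View pics/d25c.png

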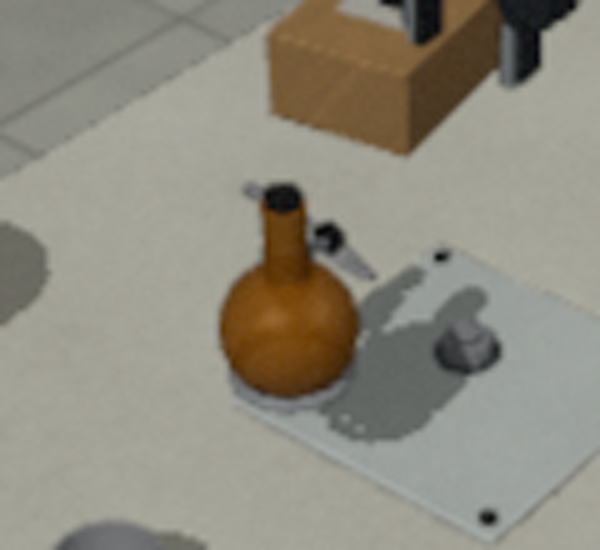

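View pics/s25c.png

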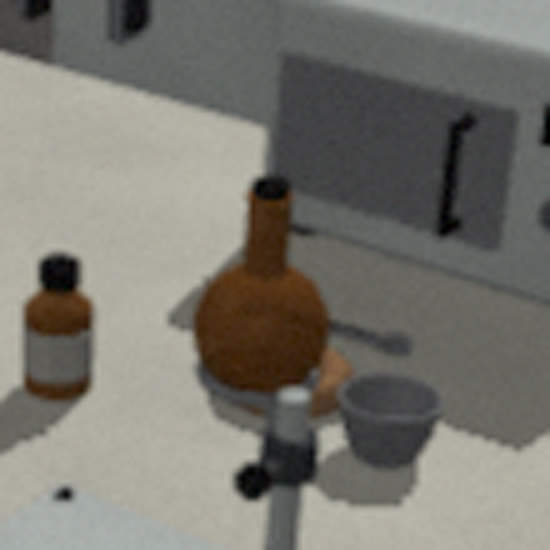

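View pics/w25.png

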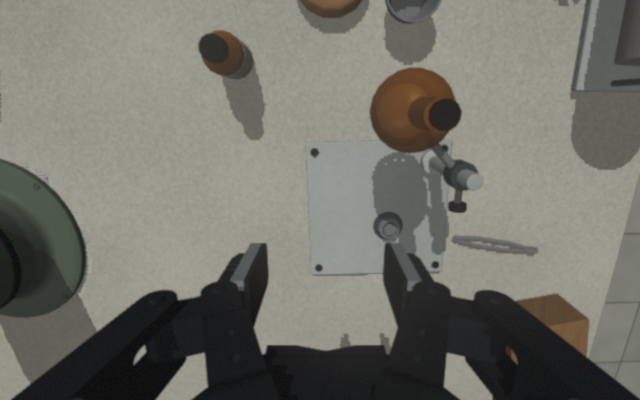

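Run:
```python
from h import *
np.set_printoptions(precision=4,suppress=True)
cs=load("s25")[0];cd=load("d25")[0]
b=tri(cs,(362.4,175.2),cd,(277.8,215.8));t=tri(cs,(364.2,147.4),cd,(276.6,189.4));print(b,t)
v=t[0]-b[0];print("tilt",np.arctan2(np.hypot(v[0],v[1]),v[2]))
c,f=load("w19")
e=onz(c,[(361,287)],.020)[0];w=onz(c,[(443,169)],.023)[0];print("wrench end,worm",e,w,np.linalg.norm((e-w)[:2]))
cor=onz(c,[(240,247),(420,18),(561,156),(376,338)],.02);print("tray",cor,cor.mean(0))
```

```text
(array([0.5969, 0.1942, 0.1339]), np.float64(0.0016118473014570054)) (array([0.5982, 0.1908, 0.2225]), np.float64(0.0009059400632997517))
tilt 0.04144614018854252
wrench end,worm [ 0.4392 -0.4069  0.02  ] [ 0.6153 -0.399   0.023 ] 0.17623009689136152
tray [[ 0.4052 -0.2507  0.02  ]
 [ 0.7261 -0.2844  0.02  ]
 [ 0.7012 -0.5059  0.02  ]
 [ 0.3857 -0.4681  0.02  ]] [ 0.5545 -0.3773  0.02  ]
```

Run:
```python
from workcell import bot
print(bot.job_done()); print(bot.observe()['clock'])
```

```text
the job is handed in; nothing more can be done
None
the job is handed in; nothing more can be done
```

I fitted the wrench to the nut and tightened it to what I judge is its stop. I then laid the wrench back in the tray, stood the flask in the ring and handed the job in at about 35 s of the 72 s allowed.

**What the last checks showed**
- **Flask:** its bulb is within about 1 mm of the ring's centre and about 29–31 mm above it. It is tilted about 0.04 rad, against a limit of 0.15.
- **Wrench:** it lies flat in the tray. The distance from handle end to worm measured 176 mm against 175 mm expected, and both ends are inside the walls.
- **Other things:** the bottle, gallipot, forceps and spanner look untouched in the pictures, and the gripper is clear of everything.

**What is less certain**
- **Nut:** I inferred the stop rather than measured it. The resistance rose from about 0.3 to over 1 N m. The pictures show the nut turned roughly 0.95 rad, within the 0.75 to 1.05 needed, but only to about ±0.05. If the nut's zero lines up with the stand, the pictures give a final angle near 1.0 rad, below the 1.09 required. The starting angle read the same way is also out of its stated range, so I took this as an offset in the zero.
- **Jaw opening:** the jaws were closed to about 30.5 mm. The last push turned the worm back a little, to about 31.6 mm by geometry (not measured). That is still below the 33 mm limit.
- **Finger force:** the first presses on the worm reached about 23–40 N, more than the 10–15 N advised. This was at the fingertips.

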